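# Free the jammed tin slide and pack the crate

## Task

Two tins have wedged side by side in the mouth of the sloping feed slide: free them by nudging one back up the slide so that tins run down the lane to the end stop, and do so again whenever the mouth jams again. Take tins from the lane only, never lifting one out of the wide part above the mouth, and pack every tin from the slide upright into the crate, one per empty cell, setting each down rather than dropping it. Leave the tins already packed in the crate, and do not disturb the tape roll, the jar and the brush.

Things in the scene. Friction and masses are not known exactly. Their poses are not given: they have to be found in the camera images.
- slide: fixed feed slide, smooth steel bed sloping 13 degrees. Origin on the bed's surface in the middle of the mouth, where the wide part ends and the one-tin lane begins; x down the slope, z square to the bed (13 degrees off vertical), y across. Wide part: x -215 to 0 mm, 170 mm wide inside, narrowing over the last 70 mm to the mouth. Rails: 3 mm sheet, 26 mm above the bed
- slide_mouth (a point): middle of the mouth, on the bed (the origin of slide), about 62 mm above the bench; the mouth is 60 mm wide. Free tins slide down by themselves, standing on the bed; the two wedged tins start with their centres 28 to 45 mm up the slope from here and 20 to 31 mm to either side of the middle
- slide_stop (a point): on the bed, 99 mm down the slope from the mouth: the base centre of a tin that rests against the end stop. The lane is 60 mm wide inside, its rails 26 mm high, and ends at the stop's face 125 mm from the mouth; the stop plate stands 50 mm above the bed. Tins in the lane stand square to the bed, within 4 mm of the middle, one behind the other
- crate: loose plywood crate, 242 mm square, 0.95 kg, open on top, 3 x 3 cells. Origin at the centre of its underside, z up, x and y along its sides; cell centres at x, y = -78, 0 or 78 mm; cells 74 mm square inside, floor 5 mm above the underside, dividers 30 mm and outer walls 36 mm high above the underside. A tin standing in a cell has its centre at z = 38 mm
- tape_roll: bystander: roll of brown packing tape lying flat, 104 mm across, 48 mm high; origin under its centre
- paste_jar: bystander: white jar with steel lid, 68 mm across, 95 mm tall; origin under its centre
- paste_brush: bystander: paste brush lying flat, 150 mm long; origin under it
- tin1_mid (a point): closed round metal tin, 52 mm diameter, 66 mm tall, about 0.22 kg, kraft label band; one of the two wedged side by side in the mouth at the start. Point at its centre, half-way up (33 mm above its base); z along its axis towards the lid
- tin2_mid (a point): closed round metal tin, 52 mm diameter, 66 mm tall, about 0.22 kg, kraft label band; one of the two wedged side by side in the mouth at the start. Point at its centre, half-way up (33 mm above its base); z along its axis towards the lid
- tin3_mid (a point): closed round metal tin, 52 mm diameter, 66 mm tall, about 0.22 kg, kraft label band; waits higher up in the wide part. Point at its centre, half-way up (33 mm above its base); z along its axis towards the lid
- tin4_mid (a point): closed round metal tin, 52 mm diameter, 66 mm tall, about 0.22 kg, kraft label band; waits higher up in the wide part. Point at its centre, half-way up (33 mm above its base); z along its axis towards the lid
- tin5_mid (a point): closed round metal tin, 52 mm diameter, 66 mm tall, about 0.22 kg, kraft label band; waits higher up in the wide part. Point at its centre, half-way up (33 mm above its base); z along its axis towards the lid
- tin6_mid (a point): closed round metal tin, 52 mm diameter, 66 mm tall, about 0.22 kg, kraft label band; may be absent, else waits higher up in the wide part. Point at its centre, half-way up (33 mm above its base); z along its axis towards the lid
- tin7_mid (a point): closed round metal tin, 52 mm diameter, 66 mm tall, about 0.22 kg, kraft label band; may be absent, else waits higher up in the wide part. Point at its centre, half-way up (33 mm above its base); z along its axis towards the lid
- tin8_mid (a point): closed round metal tin, 52 mm diameter, 66 mm tall, about 0.22 kg, kraft label band; may be absent, else waits higher up in the wide part. Point at its centre, half-way up (33 mm above its base); z along its axis towards the lid
- packed1_mid (a point): closed round metal tin, 52 mm diameter, 66 mm tall, about 0.22 kg, kraft label band; may be absent, else already packed in a cell of the crate. Point at its centre, half-way up (33 mm above its base); z along its axis towards the lid
- packed2_mid (a point): closed round metal tin, 52 mm diameter, 66 mm tall, about 0.22 kg, kraft label band; may be absent, else already packed in a cell of the crate. Point at its centre, half-way up (33 mm above its base); z along its axis towards the lid
Mind the look-alikes: they are no part of the job. What is shaped like the part that bears tin7_mid but green, orange or yellow is not meant.

How it is judged:
By the outcome, as a careful person would: the job done as asked, in the order asked, and still so for the second after the job is handed in, with the robot touching nothing.
Of tin6, tin7, tin8 only 1 to 3 are there at a start; the rules pass over those that are not, and their reading is None.
Of packed1, packed2 only 1 to 1 are there at a start; the rules pass over those that are not, and their reading is None.
At some moment in a run one of crate may be knocked a few centimetres aside while the robot is not near it.
It also fails if it takes over 210 s, if anything falls off the work surface, if the arm or the gripper's body presses on something with over 40 N, if the wrist force passes 120 N, or if a joint passes its speed limit or range.

## Robot

A 6-joint arm with a two-finger parallel gripper is mounted at the origin on the work surface. World frame = base frame: x ahead of the robot, y to its left, z up, the work surface at z = 0. Lengths are in mm, angles in rad, forces in N, time in s.
With the tool pointing down it reaches from about 350 to 775 mm from the base axis. Payload 7.3 kg.
Tool frame: the origin (TCP) lies between the finger pads; the fingertips stand 8 mm ahead of it and the grasp point (between the pads) lies 11 mm behind it; y points along the fingers, z is the direction in which the jaws open and shut, and the axes are right-handed (so a half turn about y gives the same grasp; the last joint's range is limited). The gripper opens to 92 mm and grips with 3 to 60 N. Pads are 19 mm wide; open, the fingers measure 130 mm over their backs; the gripper's body (75 mm by 190 mm) begins 47 mm behind the grasp point.
Start: joints at [-1.435, 0.342, 1.524, -0, 1.275, -0.146], TCP at [146.017, -504.305, 234.741] pointing down, gripper open.
Joint ranges: [-2.53, 2.53], [-0.77, 2.02], [0.04, 2.7], [-1, 4.14], [0.28, 2.66], [-3.11, 3.11]. Speed limits (rad/s): [2.57, 2.57, 3.14, 3.14, 3.14, 3.14].

## Interface

Orientations are given as [roll, pitch, yaw] about the fixed x, y, z axes, in that order (R = Rz(yaw) Ry(pitch) Rx(roll)).
In Python, from plant import bot, vision, job gives the robot as it stands. The module is installed in compiled form; this text tells all that it offers.
- The arm moves only by the tool arm_command, never from a script. Its argument "deltas" is a list of rows, each a list of 4 numbers: the shift along the tool's x, y, z in m, then the turn about the tool's y in degrees. In form: [[x, y, z, twist], ...]. A call has 1 to 5 rows; each row shifts and turns the commanded pose from where the row before left it, along the tool's axes as they then stand; what a row does not reach is not made up. A row lasts 1/10 s, in which the tool goes at most 50 mm and 8.59 degrees, less where a joint would pass 70% of its speed; a pose out of reach is approached as far as the arm can. A call is refused whole if a number of a shift passes 0.05 or a number of a turn 8.59, either way. A call with a gripper value outside its range is refused whole. "claw" is the closure in counts, from 0 (fully open) to 255 (shut), set as the call begins (left out, the last holds). The fingers move at their own pace and stop on an object; the grip force is fixed at half the most. Time passes only in rows, so rows that do not move let the fingers close. It gives the time, the measured TCP pose, the force and the opening at its end, in the units of the state.
- bot.get_obs(): the state, without advancing time (a new reading comes with each control period).
- vision.capture(name): name is "side" or "top"; returns a dict with "img" (384x512x3 uint8, red, green, blue), "camera_matrix" (3x3 intrinsics, pixels), "world_to_cam" (4x4, takes a point from world to camera coordinates). Camera axes: x right, y down, z forward; pixel columns grow to the right and rows downward; lengths in mm; the calibration is good to about 2 mm. A picture is of the moment at which its call begins. There is no depth.
- job.close_job(): hands the job in, once; it reports no verdict.
Trained networks look in a picture, given as the dict that the camera call returned (one of the last four; its "shot" number tells which), for a name from the list of things; names that differ only in an ending like _2 or _b are one class to them, and where a whole thing is asked for, a point or a joint stands for the part that bears it (a point fixed in the world has none). Each returns a list of dicts, best first, with "confidence" (0 to 1); they miss things now and then, are a little off and sometimes report something else, mostly with a low value. They report only what shows in the picture. A call takes as long as a camera call. They do not tell look-alikes from the thing itself.
- vision.find_in(picture, name): "xyz" ([x, y, z] in mm, in the coordinates of the camera as it stood for that picture, good to about 4 mm: the middle of the surface that is visible of it).
- vision.regions_of(picture, name): "mask" (384x512 bool, what is visible of it).
The state is a dict: "time": time; "joint_positions": joint angles; "dq": joint speeds; "tau": joint torques, N m; "tool_pos": TCP position; "tcp_rot": TCP orientation; "contact_force": force on the tool from outside, world axes, zero at the start; "moment": the same for the moment, N m; "grip_width": finger opening in mm.
Only numpy, scipy, OpenCV 4.12 (cv2) and the standard library are available. Lean on these libraries where they do the work, as an engineer would, in place of code of your own. Each camera call takes 0.05 s, during which the arm holds its last target. There are 200 camera calls.

## Working session

There is one attempt and no reset: what is moved stays moved. The work goes in short steps, Python scripts to look and compute and a tool call to move; the robot and the scene stay as the last step left them, time stands still between calls to the robot, and variables do not carry over. Pictures are saved under pics/ and viewed, about 12 in all and at most 16, crops included, and the job is handed in when it is done.

Besides the shell and the picture viewer there is one more tool, called after "Request:" by a JSON object that holds its "method" and its "body", one argument or row to a line. arm_command: Moves the arm, as the interface text tells. Its arguments: {"type":"object","properties":{"deltas":{"type":"array","items":{"type":"array","items":{"type":"number"}}},"claw":{"type":"number"}},"required":["deltas"]}

```bash
mkdir -p pics; cat > h.py <<'E'
import numpy as np, cv2
from scipy.spatial.transform import Rotation as R
from plant import bot, vision, job
def cap(n): return vision.capture(n)
def save(p,f,crop=None,s=1):
    im=p["img"][:,:,::-1]
    if crop: im=im[crop[1]:crop[3],crop[0]:crop[2]]
    cv2.imwrite("pics/"+f,cv2.resize(im,None,fx=s,fy=s,interpolation=cv2.INTER_CUBIC))
def toworld(p,c): 
    return (np.linalg.inv(p["world_to_cam"])@np.r_[c,1])[:3]
def px(p,w):
    c=p["world_to_cam"]@np.r_[w,1]; u=p["camera_matrix"]@c[:3]; return u[:2]/u[2]
def ray(p,uv,z):
    M=np.linalg.inv(p["world_to_cam"]); d=M[:3,:3]@np.linalg.inv(p["camera_matrix"])@np.r_[uv,1]; o=M[:3,3]
    return o+d*(z-o[2])/d[2]
def find(p,n):
    return [(round(d["confidence"],2),np.round(toworld(p,d["xyz"])).tolist(),np.round(px(p,toworld(p,d["xyz"]))).tolist()) for d in vision.find_in(p,n)]
E
python3 - <<'E'
from h import *
o=bot.get_obs(); print(o)
print(R.from_euler('xyz',o["tcp_rot"]).as_matrix().round(3))
t=cap("top"); s=cap("side")
im=np.hstack([t["img"],s["img"]])
cv2.imwrite("pics/a.png",np.vstack([t["img"],s["img"]])[:,:,::-1])
save(t,"top.png",s=1.5); save(s,"side.png",s=1.5)
for n in ["tin1_mid","slide","slide_mouth","slide_stop","crate","tape_roll","paste_jar","paste_brush"]:
  for p,q in((t,"top"),(s,"side")):
    print(n,q,*find(p,n),sep="\n  ")
print(np.linalg.inv(t["world_to_cam"])[:3].round(2),np.linalg.inv(s["world_to_cam"])[:3].round(2))
E
```

```text
{'time': 0.0, 'joint_positions': array([-1.43501781e+00,  3.42721194e-01,  1.52501455e+00, -8.35290289e-08,
        1.27541222e+00, -1.45981063e-01]), 'dq': array([-0.00044531, -0.00049088, -0.00056159, -0.00012176, -0.00085907,
       -0.00081602]), 'tau': array([ 2.15792687e-03, -4.31243241e+01, -2.44216830e+01,  7.19082006e-02,
        5.59119531e-02, -1.11257125e-04]), 'tool_pos': array([ 145.95069727, -503.89012725,  234.04661565]), 'tcp_rot': array([-1.57233511e+00,  2.26161254e-04, -2.85983322e+00]), 'contact_force': array([-0.45110689, -0.75686187, -0.64067022]), 'moment': array([ 0.02118693, -0.0241927 , -0.00231161]), 'grip_width': 91.78325484951883}
[[-0.961 -0.     0.278]
 [-0.278  0.002 -0.961]
 [-0.    -1.    -0.002]]
tin1_mid
  top
  (0.8, [607.0, 194.0, 132.0], [211.0, 185.0])
  (0.64, [582.0, 308.0, 98.0], [168.0, 195.0])
  (0.42, [536.0, 294.0, 153.0], [170.0, 211.0])
tin1_mid
  side
  (0.58, [604.0, 180.0, 124.0], [244.0, 165.0])
slide
  top
  (0.89, [583.0, 311.0, 96.0], [167.0, 195.0])
slide
  side
  (0.86, [574.0, 151.0, 68.0], [234.0, 189.0])
slide_mouth
  top

[... 489 characters left out ...]
.0, 50.0], [293.0, 134.0])
tape_roll
  side
  (0.93, [768.0, -36.0, 37.0], [320.0, 239.0])
paste_jar
  top
  (0.71, [740.0, 96.0, 93.0], [250.0, 138.0])
paste_jar
  side
  (0.77, [741.0, 75.0, 69.0], [301.0, 201.0])
  (0.33, [587.0, 237.0, 145.0], [236.0, 148.0])
paste_brush
  top
  (0.83, [402.0, 36.0, 18.0], [270.0, 265.0])
paste_brush
  side
  (0.85, [403.0, 34.0, 19.0], [171.0, 236.0])
[[ 1.0000e-02 -9.9000e-01  1.1000e-01  4.5939e+02]
 [-1.0000e+00 -1.0000e-02  0.0000e+00  8.7520e+01]
 [-0.0000e+00 -1.1000e-01 -9.9000e-01  1.3654e+03]] [[ 1.0000e+00 -7.0000e-02  7.0000e-02  5.4767e+02]
 [-9.0000e-02 -6.0000e-01  7.9000e-01 -6.5250e+02]
 [-2.0000e-02 -8.0000e-01 -6.0000e-01  6.5218e+02]]
```

View pics/top.png

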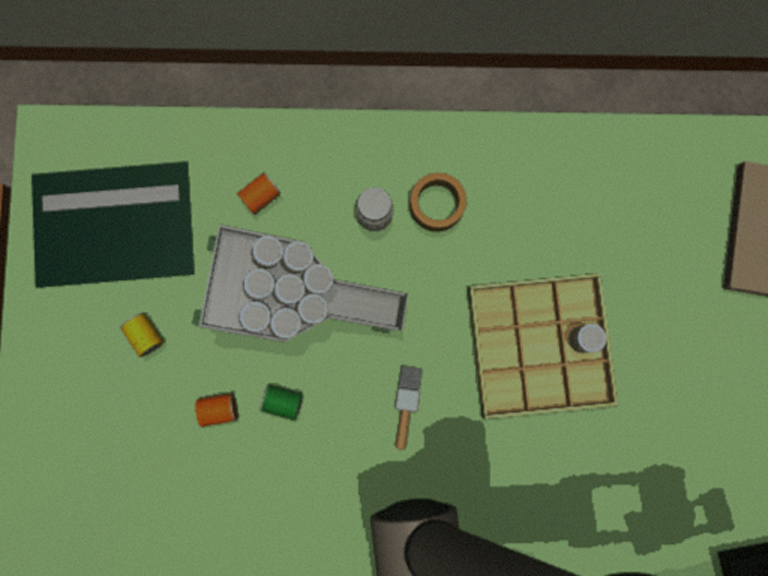

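View pics/side.png

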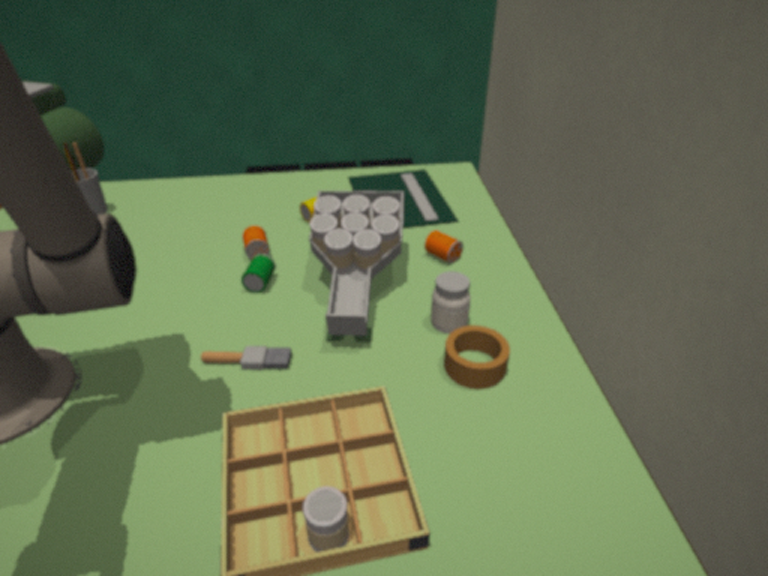

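The top view shows 8 grey tins in the slide, with lid pixels (full res) around (178–212, 166–215). The mouth is near (220,197) and the lane runs to (270,205). The crate is at (360,231), with one packed tin in its cell at (392,225). Look-alikes lie on the bench: orange (172,128) and (144,273), green (188,268), yellow (94,223). The jar lid at (250,138) is also round and grey. I'll work with the grey tins standing in the slide and check them in a crop.

```bash
python3 - <<'E'
from h import *
t=cap("top")
save(t,"c1.png",(130,145,280,235),5)
m=vision.regions_of(t,"crate"); 
for r in m[:2]:
  k=r["mask"].astype(np.uint8); ys,xs=np.nonzero(k); print(r["confidence"],k.sum(),cv2.minAreaRect(np.c_[xs,ys].astype(np.float32)))
k=m[0]["mask"].astype(np.uint8); ys,xs=np.nonzero(k)
b=cv2.boxPoints(cv2.minAreaRect(np.c_[xs,ys].astype(np.float32)))
w=np.array([ray(t,p,36) for p in b]); print(w.round(1),w.mean(0).round(1)); d=w[1]-w[0]; print(np.linalg.norm(d),np.linalg.norm(w[2]-w[1]),np.degrees(np.arctan2(d[1],d[0])))
E
```

```text
0.59 7639 ((361.5931396484375, 229.88491821289062), (91.2851333618164, 91.54684448242188), 83.9909896850586)
[[ 610.   -74.4   36. ]
 [ 640.2 -325.8   36. ]
 [ 392.6 -347.1   36. ]
 [ 363.4 -100.6   36. ]] [ 501.5 -212.    36. ]
253.22173180690552 248.55982444118604 -83.1406051599421
```

View pics/c1.png

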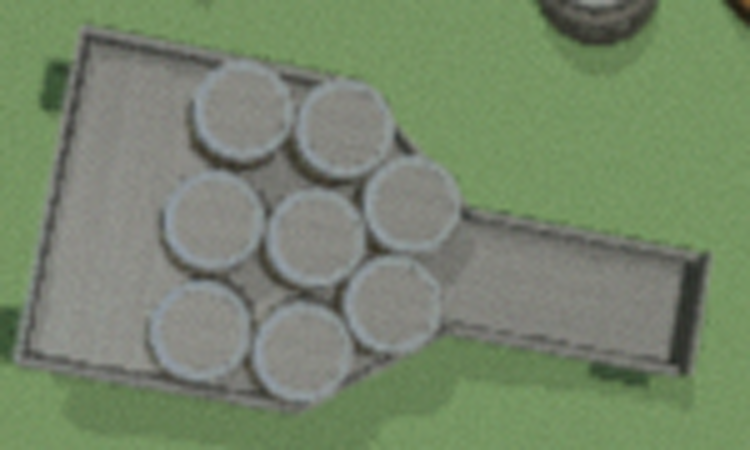

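```bash
cat >> h.py <<'E'
def fr(a):  # slide frame -> R,t
    x0,y0,yaw=a[:3]; z0=a[3] if len(a)>3 else 62
    return R.from_euler('z',yaw)*R.from_euler('y',np.radians(13)), np.array([x0,y0,z0])
def lid(p,uv,a,h=66):  # slide coords of a lid centre pixel
    r,o=fr(a); M=np.linalg.inv(p["world_to_cam"]); d=r.inv().apply(M[:3,:3]@np.linalg.inv(p["camera_matrix"])@np.r_[uv,1]); c=r.inv().apply(M[:3,3]-o)
    return c+d*(h-c[2])/d[2]
E
python3 - <<'E'
from h import *
from scipy.optimize import least_squares
t=cap("top")
P=[(-218,88,26),(-218,-88,26),(128,33,50),(128,-33,50),(0,32,26),(0,-32,26)]
U=np.array([(83,30),(20,360),(710,255),(690,375),(463,208),(445,330)])/5+[130,145]
def f(a):
    r,o=fr(a); return np.ravel([px(t,r.apply(p)+o)-u for p,u in zip(P,U)])
s=least_squares(f,[580,180,-1.7]); a=s.x; print(a.round(3),np.degrees(a[2]),f(a).round(2))
s2=least_squares(f,[580,180,-1.7,62]); print(s2.x.round(3),f(s2.x).round(2))
for a in (s.x,): 
  for u in [(243,112),(345,128),(412,203),(213,220),(316,237),(392,303),(202,330),(302,352)]: print(lid(t,np.array(u)/5+[130,145],a).round(1))
r,o=fr(a); print("stop base",r.apply([99,0,0])+o,"grasp54",r.apply([99,0,54])+o)
# side check
sd=cap("side"); im=sd["img"].copy()
for L in ([(-215,-85,0),(-70,-85,0),(0,-30,0),(125,-30,0),(125,30,0),(0,30,0),(-70,85,0),(-215,85,0)],[(125,-30,50),(125,30,50)]):
  cv2.polylines(im,[np.array([px(sd,r.apply(p)+o) for p in L]).round().astype(int)],True,(255,0,0))
R2=R.from_euler('z',np.radians(6.5)); 
for z,h in((36,121),):
  cv2.polylines(im,[np.array([px(sd,R2.apply((x,y,z))+[501.5,-212,0]) for x,y in((-h,-h),(-h,h),(h,h),(h,-h))]).round().astype(int)],True,(255,0,0))
cv2.imwrite("pics/s1.png",cv2.resize(im[100:384,130:330],None,fx=2.1,fy=2.1,interpolation=cv2.INTER_CUBIC)[:,:,::-1])
E
```

```text
[575.14  173.899  -1.727] -98.95382910889394 [-1.07 -1.01 -1.84  0.42  0.43 -0.46  0.31  0.01  1.47  0.82  0.81  0.16]
[577.032 175.75   -1.727  41.635] [-0.06 -0.24 -0.59  0.09 -0.56 -0.43 -0.63 -0.34  1.23  0.98  0.64 -0.05]
[-129.1   55.5   66. ]
[-77.1  57.7  66. ]
[-36.6  26.6  66. ]
[-133.7   -1.    66. ]
[-81.5   0.3  66. ]
[-37.5 -25.5  66. ]
[-128.9  -56.2   66. ]
[-77.8 -58.2  66. ]
stop base [560.12646193  78.61209505  39.72984562] grasp54 [558.2358655   66.61276483  92.34582912]
```

View pics/s1.png

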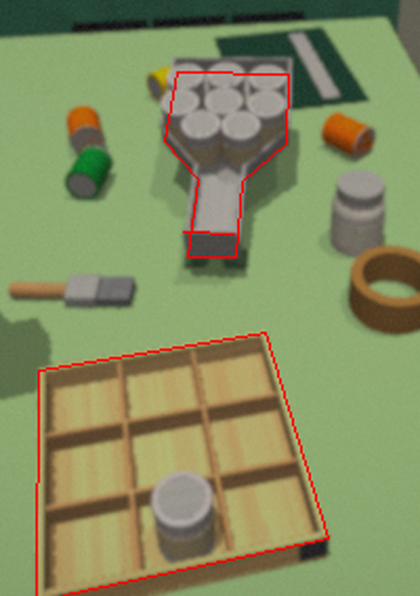

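The overlays fit: slide mouth at about (575,174), yaw −99°, and crate at (501.5,−212), yaw 6.5°. Eight tins are in the slide. The wedged pair sits at slide (−37,±26). I'll plan the first nudge on the +y tin.

```bash
cat >> h.py <<'E'
A=np.array([576,174,-1.727])
def jaw():
    o=bot.get_obs(); m=R.from_euler('xyz',o["tcp_rot"]).as_matrix(); return o["tool_pos"],m
def plan(targets):
    """targets: list of (xyz, jaw angle deg); twist first, then shift; mm in tool axes"""
    p,m=jaw(); g=np.degrees(np.arctan2(m[1,2],m[0,2]))
    print("at",p.round(1),"jaw",round(g,1),"f",bot.get_obs()["contact_force"].round(1),"w",round(bot.get_obs()["grip_width"],1),"t",round(bot.get_obs()["time"],2))
    for w,ang in targets:
        tw=-(ang-g); m=m@R.from_euler('y',tw,degrees=True).as_matrix(); g=ang
        print("twist",round(tw,1),"shift",(m.T@(np.array(w)-p)).round(1)); p=np.array(w)
def tip(s):  # TCP for a fingertip at slide coords s
    r,o=fr(A); return r.apply(s)+o+[0,0,8]
SL=np.degrees(A[2])+90
E
python3 - <<'E'
from h import *
p,_=jaw(); s=tip([13,40,40]); e=tip([-14,40,40])
plan([((s[0],s[1],p[2]),SL),(s,SL),(e,SL)]); print(s,e)
E
```

```text
at [ 146.  -504.3  234.8] jaw -73.9 f [-1.  -0.6  0. ] w 91.9 t 1.1
twist -64.9 shift [-7.153e+02 -1.000e-01  3.592e+02]
twist -0.0 shift [ -0.  128.7  -0. ]
twist -0.0 shift [-26.3  -6.1   0. ]
[612.14261517 146.37614754 106.05043888] [616.23532919 172.36383927 112.12411735]
```

Request:
{"method": "arm_command", "body": {
  "deltas": [
    [0,0,0,-8.1],
    [0,0,0,-8.1],
    [0,0,0,-8.1],
    [0,0,0,-8.1],
    [0,0,0,-8.1]
  ],
  "claw": 255
}}

```text
time: 1.6
tool_pos: [146.0, -504.3, 234.7]
tcp_rot: [-1.571, -0.0, -2.147]
contact_force: [0.9, -1.0, -0.2]
grip_width: 56.7
```

Request:
{"method": "arm_command", "body": {
  "deltas": [
    [0,0,0,-8.1],
    [0,0,0,-8.1],
    [0,0,0,-8.1],
    [-0.036,0,0.018,0],
    [-0.036,0,0.018,0]
  ]
}}

```text
time: 2.1
tool_pos: [192.9, -438.4, 234.4]
tcp_rot: [-1.571, 0.0, -1.731]
contact_force: [0.3, -0.6, 0.6]
grip_width: 16.2
```

Request:
{"method": "arm_command", "body": {
  "deltas": [
    [-0.036,0,0.018,0],
    [-0.036,0,0.018,0],
    [-0.036,0,0.018,0],
    [-0.036,0,0.018,0],
    [-0.036,0,0.018,0]
  ]
}}

```text
time: 2.6
tool_pos: [310.8, -273.9, 234.9]
tcp_rot: [-1.57, -0.001, -1.729]
contact_force: [-0.4, -1.1, -0.9]
grip_width: 0.4
```

Request:
{"method": "arm_command", "body": {
  "deltas": [
    [-0.036,0,0.018,0],
    [-0.036,0,0.018,0],
    [-0.036,0,0.018,0],
    [-0.036,0,0.018,0],
    [-0.036,0,0.018,0]
  ]
}}

```text
time: 3.1
tool_pos: [428.1, -110.2, 234.9]
tcp_rot: [-1.57, -0.0, -1.729]
contact_force: [0.7, -1.0, -1.3]
grip_width: 0.3
```

Request:
{"method": "arm_command", "body": {
  "deltas": [
    [-0.036,0,0.018,0],
    [-0.036,0,0.018,0],
    [-0.036,0,0.018,0],
    [-0.036,0,0.018,0],
    [-0.036,0,0.018,0]
  ]
}}

```text
time: 3.6
tool_pos: [545.3, 53.5, 234.7]
tcp_rot: [-1.571, -0.0, -1.729]
contact_force: [-0.0, -0.2, 0.6]
grip_width: 0.5
```

```bash
python3 - <<'E'
from h import *
p,_=jaw(); s=tip([13,40,40]); e=tip([-14,40,40])
plan([((s[0],s[1],p[2]),SL),(s,SL),(e,SL)])
E
```

```text
at [545.3  53.5 234.7] jaw -9.0 f [-0.  -0.2  0.6] w 0.5 t 3.6
twist -0.1 shift [-102.1   -0.    51.6]
twist -0.0 shift [ -0.  128.7  -0. ]
twist -0.0 shift [-26.3  -6.1   0. ]
```

Request:
{"method": "arm_command", "body": {
  "deltas": [
    [-0.034,0,0.017,0],
    [-0.034,0,0.017,0],
    [-0.034,0,0.0175,0],
    [0,0.03,0,0],
    [0,0.03,0,0]
  ]
}}

```text
time: 4.1
tool_pos: [612.3, 145.9, 174.1]
tcp_rot: [-1.569, 0.0, -1.727]
contact_force: [-0.3, 0.0, -0.5]
grip_width: 0.4
```

Request:
{"method": "arm_command", "body": {
  "deltas": [
    [0,0.03,0,0],
    [0,0.025,0,0],
    [0,0.0135,0,0],
    [0,0,0,0],
    [-0.004,-0.001,0,0]
  ]
}}

```text
time: 4.6
tool_pos: [612.6, 148.3, 108.0]
tcp_rot: [-1.57, 0.0, -1.729]
contact_force: [0.0, -0.5, 0.6]
grip_width: 0.4
```

Request:
{"method": "arm_command", "body": {
  "deltas": [
    [-0.004,-0.001,0,0],
    [-0.004,-0.001,0,0],
    [-0.004,-0.001,0,0],
    [-0.004,-0.001,0,0],
    [-0.004,-0.001,0,0]
  ]
}}

```text
time: 5.1
tool_pos: [615.3, 168.1, 112.6]
tcp_rot: [-1.57, -0.001, -1.729]
contact_force: [-1.5, -3.5, 1.3]
grip_width: 0.0
```

Request:
{"method": "arm_command", "body": {
  "deltas": [
    [-0.004,-0.001,0,0],
    [-0.004,-0.001,0,0],
    [0,0,0,0],
    [0,0,0,0],
    [0,0,0,0]
  ]
}}

```text
time: 5.6
tool_pos: [616.4, 176.4, 114.0]
tcp_rot: [-1.571, 0.0, -1.729]
contact_force: [-0.5, -2.0, -0.2]
grip_width: 0.3
```

```bash
python3 - <<'E'
from h import *
t=cap("top"); s=cap("side")
a=cv2.resize(t["img"][145:235,130:280],None,fx=4,fy=4,interpolation=cv2.INTER_CUBIC)
b=cv2.resize(s["img"][110:240,190:300],None,fx=360/130,fy=360/130,interpolation=cv2.INTER_CUBIC)[:,:200*360//360+100]
b=cv2.resize(s["img"][110:240,195:267],None,fx=360/130,fy=360/130,interpolation=cv2.INTER_CUBIC)
cv2.imwrite("pics/p1.png",np.hstack([a,b])[:,:,::-1])
plan([])
E
```

```text
at [616.4 176.2 114. ] jaw -9.1 f [-0.5 -0.9 -0.4] w 0.4 t 5.7
```

View pics/p1.png

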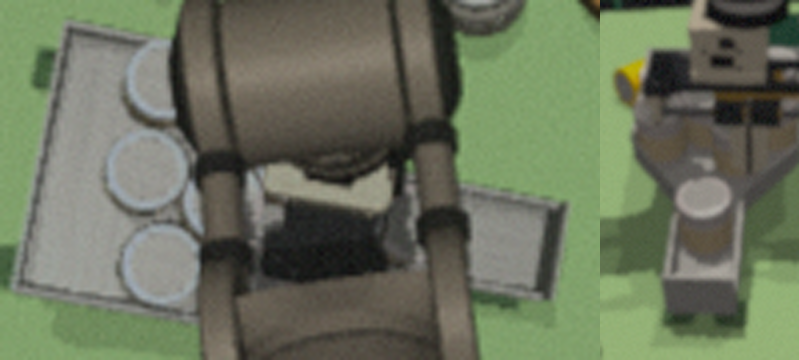

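The nudge worked: tin B is in the lane (side view, about px (705,215) in the crop). I'll lift, open and move above the stop.

Request:
{"method": "arm_command", "body": {
  "deltas": [
    [0,-0.03,0,0],
    [0,-0.03,0,0],
    [0,-0.03,0,0],
    [0.04,0,-0.01,0],
    [0.04,0,-0.015,0]
  ],
  "claw": 0
}}

```text
time: 6.2
tool_pos: [579.6, 101.2, 205.0]
tcp_rot: [-1.568, 0.001, -1.727]
contact_force: [0.2, -1.1, 0.7]
grip_width: 35.6
```

```bash
cat >> h.py <<'E'
def pick(h=54):
    r,o=fr(A); return r.apply([99,0,h])+o-[0,0,11]
def tins(p):  # tin lids seen: slide coords from lid blobs via network masks
    out=[]
    for d in vision.regions_of(p,"tin1_mid"):
        ys,xs=np.nonzero(d["mask"]); out.append((round(d["confidence"],2),len(xs),lid(p,(xs.mean(),ys.mean()),A,45).round().tolist()[:2]))
    return out
E
python3 - <<'E'
from h import *
g=pick(); p,_=jaw()
plan([((g[0],g[1],p[2]),SL),(g,SL)]); 
s=cap("side"); print(tins(s)); print(find(s,"tin1_mid"))
cv2.imwrite("pics/p2.png",cv2.resize(s["img"][90:240,170:310],None,fx=3,fy=3,interpolation=cv2.INTER_CUBIC)[:,:,::-1])
E
```

```text
at [579.6 101.2 205. ] jaw -8.9 f [ 0.2 -1.1  0.7] w 35.6 t 6.2
twist 0.0 shift [ 37.2  -0.1 -14.9]
twist -0.0 shift [ 1.000e-01  1.237e+02 -4.000e-01]
[(0.67, 425, [18.0, -1.0])]
[(0.74, [572.0, 131.0, 118.0], [234.0, 178.0]), (0.24, [741.0, 76.0, 66.0], [300.0, 202.0])]
```

View pics/p2.png

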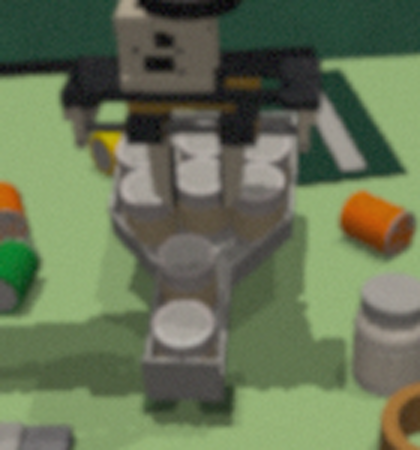

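The picture shows one tin at the stop (crop px (183,325)) and the next entering the lane (185,260). I'll pick the first.

Request:
{"method": "arm_command", "body": {
  "deltas": [
    [0.037,0,-0.015,0],
    [0,0.03,0,0],
    [0,0.03,0,0],
    [0,0.03,0,0],
    [0,0.02,0,0]
  ],
  "claw": 0
}}

```text
time: 6.85
tool_pos: [558.3, 67.8, 92.1]
tcp_rot: [-1.572, 0.0, -1.729]
contact_force: [0.5, 0.5, -0.1]
grip_width: 87.6
```

Request:
{"method": "arm_command", "body": {
  "deltas": [
    [0,0.0135,0,0],
    [0,0,0,0],
    [0,0,0,0]
  ]
}}

```text
time: 7.15
tool_pos: [559.1, 67.5, 80.9]
tcp_rot: [-1.57, 0.0, -1.728]
contact_force: [0.5, -0.2, 0.6]
grip_width: 92.1
```

Request:
{"method": "arm_command", "body": {
  "deltas": [
    [0,0,0,0],
    [0,0,0,0],
    [0,0,0,0],
    [0,0,0,0],
    [0,0,0,0]
  ],
  "claw": 255
}}

```text
time: 7.65
tool_pos: [558.6, 66.9, 80.9]
tcp_rot: [-1.57, 0.0, -1.729]
contact_force: [-0.5, -0.8, -0.5]
grip_width: 56.5
```

Request:
{"method": "arm_command", "body": {
  "deltas": [
    [0,0,0,0],
    [0.002,-0.008,0,0],
    [0.002,-0.012,0,0],
    [0.004,-0.025,0,0],
    [0.006,-0.03,0,0]
  ]
}}

```text
time: 8.15
tool_pos: [555.5, 52.7, 156.3]
tcp_rot: [-1.573, -0.001, -1.729]
contact_force: [0.7, -0.2, -1.4]
grip_width: 51.5
```

```bash
cat >> h.py <<'E'
def crate(p,prev=None):
    """fit the crate from its mask in the top picture"""
    r=vision.regions_of(p,"crate"); best=None
    for d in r:
        ys,xs=np.nonzero(d["mask"]); b=cv2.boxPoints(cv2.minAreaRect(np.c_[xs,ys].astype(np.float32)))
        w=np.array([ray(p,q,36) for q in b])[:,:2]; e=w[1]-w[0]; c=w.mean(0); L=(np.linalg.norm(e),np.linalg.norm(w[2]-w[1]))
        print("crate?",round(d["confidence"],2),c.round(1),"yaw",round((np.degrees(np.arctan2(e[1],e[0]))+45)%90-45,1),"sides",np.round(L))
def cell(i,j,C,yaw,ang):
    c=np.array(C)+R.from_euler('z',yaw,degrees=True).as_matrix()[:2,:2]@[i*78,j*78]
    l=np.radians(ang-90); return c+12*np.array([np.cos(l),np.sin(l)])
def place(i,j,C,yaw,ang=None,hi=150,lo=53):
    ang=yaw-45 if ang is None else ang
    c=cell(i,j,C,yaw,ang); plan([((*c,hi),ang),((*c,lo),ang)]); print("tcp",c.round(1))
E
python3 - <<'E'
from h import *
t=cap("top"); crate(t); place(1,-1,(501.5,-212),6.5)
s=cap("side"); print(tins(s))
cv2.imwrite("pics/p3.png",cv2.resize(s["img"][90:384,130:330],None,fx=2,fy=2,interpolation=cv2.INTER_CUBIC)[:,:,::-1])
E
```

```text
at [558.7  52.1 160.5] jaw -9.1 f [ 0.7  0.2 -2. ] w 51.7 t 8.25
twist 29.4 shift [254.4  11.  229.9]
twist -0.0 shift [ 0.4 97.  -0.7]
tcp [ 580.4 -290.1]
[(0.48, 603, [27.0, -9.0]), (0.46, 131, [94.0, 5.0])]
```

View pics/p3.png

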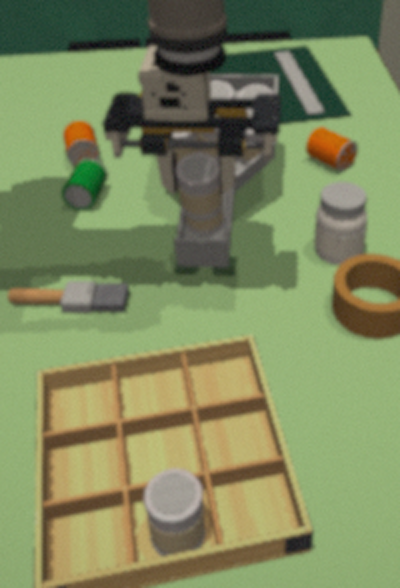

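The tin is held (51.7 mm). The crate hasn't moved. I'll place it in cell (+1,−1).

Request:
{"method": "arm_command", "body": {
  "deltas": [
    [0,0,0,7.35],
    [0,0,0,7.35],
    [0,0,0,7.35],
    [0,0,0,7.35],
    [0.018,0,0.016,0]
  ]
}}

```text
time: 8.85
tool_pos: [556.5, 31.0, 154.2]
tcp_rot: [-1.574, -0.001, -2.243]
contact_force: [0.2, 0.4, -2.2]
grip_width: 51.4
```

Request:
{"method": "arm_command", "body": {
  "deltas": [
    [0.033,0,0.03,0],
    [0.033,0,0.03,0],
    [0.033,0,0.03,0],
    [0.033,0,0.03,0],
    [0.033,0,0.03,0]
  ]
}}

```text
time: 9.35
tool_pos: [571.6, -194.8, 154.1]
tcp_rot: [-1.574, -0.001, -2.242]
contact_force: [1.4, 0.5, -2.0]
grip_width: 51.3
```

Request:
{"method": "arm_command", "body": {
  "deltas": [
    [0.033,0,0.03,0],
    [0.02,0,0.018,0],
    [0.0184,0,0.016,0],
    [0,0.011,0,0],
    [0,0,0,0]
  ]
}}

```text
time: 9.85
tool_pos: [576.6, -288.3, 141.3]
tcp_rot: [-1.577, -0.0, -2.243]
contact_force: [-0.7, 0.5, -2.9]
grip_width: 51.7
```

```bash
python3 - <<'E'
from h import *
place(1,-1,(501.5,-212),6.5)
s=cap("side"); t=cap("top"); print(tins(s),tins(t)); crate(t)
E
```

```text
at [ 576.6 -288.3  141.3] jaw -38.5 f [-0.7  0.5 -2.9] w 51.7 t 9.85
twist -0.0 shift [-1.  -8.7  4. ]
twist -0.0 shift [-0.  97.   0.6]
tcp [ 580.4 -290.1]
[(0.37, 630, [379.0, 63.0])] [(0.59, 364, [97.0, -3.0]), (0.28, 742, [155.0, 209.0])]
crate? 0.86 [ 501.1 -205.5] yaw 6.1 sides [243. 243.]
```

```bash
python3 - <<'E'
from h import *
s=cap("side");t=cap("top"); ims=[]
for p,c in((t,(300,170,440,290)),(s,(130,240,310,384))):
  im=cv2.resize(p["img"],None,fx=4,fy=4,interpolation=cv2.INTER_CUBIC) 
  for C,yaw,col in(((501.5,-212),6.5,(255,0,0)),((501.1,-205.5),6.1,(0,0,255))):
    r=R.from_euler('z',yaw,degrees=True); h=121
    cv2.polylines(im,[np.array([px(p,r.apply((x,y,36))+[*C,0])*4+1.5 for x,y in((-h,-h),(-h,h),(h,h),(h,-h))]).round().astype(int)],True,col)
  im=im[c[1]*4:c[3]*4,c[0]*4:c[2]*4]; ims.append(cv2.resize(im,None,fx=400/im.shape[0],fy=400/im.shape[0])[:, :395])
cv2.imwrite("pics/p4.png",np.hstack(ims)[:,:,::-1])
E
```

```text
(no output)
```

View pics/p4.png

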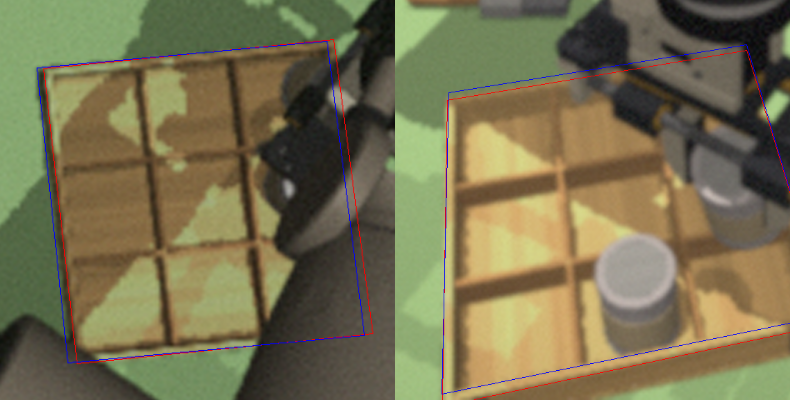

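The crate is unmoved and the red (first) pose matches; the later mask was clipped by the arm. I'll set the tin down.

Request:
{"method": "arm_command", "body": {
  "deltas": [
    [-0.001,0.02,0.004,0],
    [0,0.025,0,0],
    [0,0.02,0,0],
    [0,0.01,0,0],
    [0,0.005,0,0]
  ]
}}

```text
time: 10.7
tool_pos: [581.8, -290.5, 64.1]
tcp_rot: [-1.572, -0.0, -2.242]
contact_force: [0.1, 0.3, -1.8]
grip_width: 51.4
```

Request:
{"method": "arm_command", "body": {
  "deltas": [
    [0,0.004,0,0],
    [0,0.003,0,0],
    [0,0.001,0,0],
    [0,0,0,0]
  ]
}}

```text
time: 11.1
tool_pos: [582.2, -291.0, 57.2]
tcp_rot: [-1.57, 0.0, -2.242]
contact_force: [-0.5, 0.2, -2.0]
grip_width: 51.6
```

```bash
python3 - <<'E'
from h import *
place(1,-1,(501.5,-212),6.5)
E
```

```text
at [ 582.2 -291.    57.2] jaw -38.5 f [-0.5  0.2 -2. ] w 51.6 t 11.1
twist 0.0 shift [  0.4 -92.8  -2. ]
twist -0.0 shift [ 0.  97.  -0.1]
tcp [ 580.4 -290.1]
```

Request:
{"method": "arm_command", "body": {
  "deltas": [
    [0,0.0015,0,0],
    [0,0.0015,0,0],
    [0,0.001,0,0],
    [0,0,0,0]
  ]
}}

```text
time: 11.5
tool_pos: [581.9, -290.8, 52.5]
tcp_rot: [-1.571, -0.0, -2.242]
contact_force: [-0.3, 0.5, -2.7]
grip_width: 51.5
```

Request:
{"method": "arm_command", "body": {
  "deltas": [
    [0,0.001,0,0],
    [0,0.001,0,0],
    [0,0,0,0]
  ]
}}

```text
time: 11.8
tool_pos: [582.3, -291.0, 51.6]
tcp_rot: [-1.57, 0.0, -2.242]
contact_force: [-0.5, 0.7, 4.3]
grip_width: 51.6
```

Request:
{"method": "arm_command", "body": {
  "deltas": [
    [0,0,0,0],
    [0,0,0,0],
    [0,0,0,0],
    [0,0,0,0]
  ],
  "claw": 0
}}

```text
time: 12.2
tool_pos: [582.0, -290.9, 50.6]
tcp_rot: [-1.571, -0.0, -2.242]
contact_force: [0.1, -0.6, -0.5]
grip_width: 79.0
```

Request:
{"method": "arm_command", "body": {
  "deltas": [
    [0,-0.02,0,0],
    [0,-0.04,0,0],
    [0,-0.05,0,0],
    [0,-0.02,0,0],
    [-0.03,0,-0.027,0]
  ]
}}

```text
time: 12.7
tool_pos: [581.3, -255.2, 185.0]
tcp_rot: [-1.56, 0.0, -2.246]
contact_force: [0.9, -1.1, -0.6]
grip_width: 91.7
```

Request:
{"method": "arm_command", "body": {
  "deltas": [
    [-0.033,0,-0.03,-7.35],
    [0,0,0,-7.35],
    [0,0,0,-7.35],
    [0,0,0,-7.35],
    [0,0,0,0]
  ]
}}

```text
time: 13.2
tool_pos: [576.5, -206.0, 180.7]
tcp_rot: [-1.571, -0.0, -1.727]
contact_force: [-0.7, -0.5, -0.2]
grip_width: 91.5
```

```bash
python3 - <<'E'
from h import *
g=pick(); p,_=jaw()
plan([((g[0],g[1],p[2]),SL),(g,SL)]); 
s=cap("side");t=cap("top"); print(tins(s),tins(t)); crate(t)
a=cv2.resize(t["img"][140:300,130:430],None,fx=1.6,fy=1.6,interpolation=cv2.INTER_CUBIC)
b=cv2.resize(s["img"][100:384,130:330],None,fx=1.5,fy=1.5,interpolation=cv2.INTER_CUBIC)
c=np.zeros((b.shape[0],a.shape[1]+b.shape[1],3),np.uint8); c[:a.shape[0],:a.shape[1]]=a; c[:,a.shape[1]:]=b
cv2.imwrite("pics/p5.png",c[:,:,::-1])
E
```

```text
at [ 576.5 -206.   180.7] jaw -9.0 f [-0.7 -0.5 -0.2] w 91.5 t 13.2
twist -0.0 shift [-266.7   -0.   -59.6]
twist -0.0 shift [-0.  99.4  0. ]
[] [(0.73, 394, [97.0, -2.0])]
crate? 0.63 [ 502.3 -209.3] yaw 7.6 sides [247. 243.]
crate? 0.4 [ 515.1 -313. ] yaw 0.8 sides [25. 49.]
crate? 0.2 [599.2 251.6] yaw -43.6 sides [60. 53.]
```

View pics/p5.png

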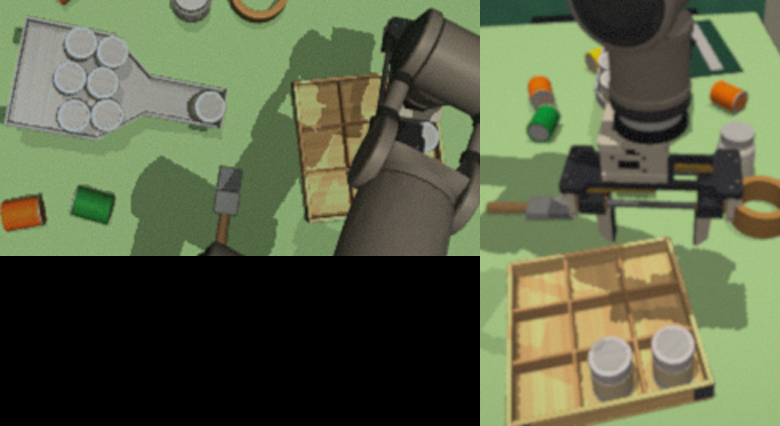

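The tin stands upright in cell (+1,−1). Tin A is at the stop (crop px (209,106)) and six tins are jammed in the wide part. I'll pick A next.

Request:
{"method": "arm_command", "body": {
  "deltas": [
    [-0.033,0,-0.0075,0],
    [-0.035,0,-0.0075,0],
    [-0.035,0,-0.008,0],
    [-0.035,0,-0.008,0],
    [-0.035,0,-0.008,0]
  ]
}}

```text
time: 13.95
tool_pos: [565.0, -27.9, 180.8]
tcp_rot: [-1.571, -0.0, -1.731]
contact_force: [0.8, -1.2, 1.1]
grip_width: 91.9
```

Request:
{"method": "arm_command", "body": {
  "deltas": [
    [-0.035,0,-0.008,0],
    [-0.035,0,-0.008,0],
    [-0.0237,0,-0.0045,0],
    [0,0.02,0,0],
    [0,0.03,0,0]
  ]
}}

```text
time: 14.45
tool_pos: [561.1, 67.7, 131.9]
tcp_rot: [-1.566, 0.001, -1.729]
contact_force: [0.2, -0.3, -0.7]
grip_width: 92.0
```

Request:
{"method": "arm_command", "body": {
  "deltas": [
    [0,0.03,0,0],
    [0,0.019,0,0],
    [0,0,0,0],
    [0,0,0,0]
  ]
}}

```text
time: 14.85
tool_pos: [560.1, 66.5, 82.1]
tcp_rot: [-1.571, -0.0, -1.73]
contact_force: [0.2, 0.4, -0.1]
grip_width: 91.9
```

```bash
cat >> h.py <<'E'
def lids(p):
    g=cv2.cvtColor(cv2.resize(p["img"][145:235,130:285],None,fx=6,fy=6,interpolation=cv2.INTER_CUBIC),cv2.COLOR_RGB2GRAY)
    c=cv2.HoughCircles(cv2.GaussianBlur(g,(0,0),3),cv2.HOUGH_GRADIENT,1.5,45,param1=60,param2=28,minRadius=50,maxRadius=66)
    q=[] if c is None else [lid(p,np.array(k[:2])/6+[130,145],A).round()[:2].tolist() for k in c[0]]
    return sorted([v for v in q if -200<v[0]<110 and abs(v[1])<70],reverse=True)
E
python3 - <<'E'
from h import *
g=pick(); plan([(g,SL)]); t=cap("top"); print(lids(t))
E
```

```text
at [560.1  66.5  82.1] jaw -9.1 f [ 0.2  0.4 -0.1] w 91.9 t 14.85
twist -0.2 shift [-0.   0.7 -1. ]
[[-65.0, -47.0], [-79.0, 2.0], [-114.0, -57.0], [-124.0, 58.0], [-132.0, 2.0]]
```

Request:
{"method": "arm_command", "body": {
  "deltas": [
    [0,0,0,0],
    [0,0,0,0],
    [0,0,0,0],
    [0,0,0,0],
    [0,0,0,0]
  ],
  "claw": 255
}}

```text
time: 15.4
tool_pos: [559.8, 66.6, 81.9]
tcp_rot: [-1.571, -0.0, -1.729]
contact_force: [-0.8, 0.7, -0.2]
grip_width: 56.4
```

Request:
{"method": "arm_command", "body": {
  "deltas": [
    [0,0,0,0],
    [0.002,-0.008,0,0],
    [0.002,-0.012,0,0],
    [0.004,-0.025,0,0],
    [0.006,-0.03,0,0]
  ]
}}

```text
time: 15.9
tool_pos: [556.8, 52.6, 157.4]
tcp_rot: [-1.573, -0.001, -1.729]
contact_force: [1.3, -0.2, -2.3]
grip_width: 51.5
```

Request:
{"method": "arm_command", "body": {
  "deltas": [
    [0,0,0,7.35],
    [0,0,0,7.35],
    [0,0,0,7.35],
    [0,0,0,7.35],
    [0,0,0,0]
  ]
}}

```text
time: 16.4
tool_pos: [557.6, 52.5, 157.5]
tcp_rot: [-1.57, 0.0, -2.243]
contact_force: [-0.2, 0.3, -2.0]
grip_width: 51.8
```

```bash
python3 - <<'E'
from h import *
t=cap("top");crate(t); place(1,0,(501.5,-212),6.5); print(lids(t))
E
```

```text
crate? 0.68 [ 501.6 -211.2] yaw 7.2 sides [254. 245.]
at [557.6  52.6 157.2] jaw -38.3 f [ 0.7  0.3 -2.9] w 51.7 t 16.5
twist 0.2 shift [198.8   7.3 176. ]
twist -0.0 shift [ 0. 97. -0.]
tcp [ 571.5 -212.6]
[[-65.0, -45.0], [-79.0, 2.0], [-113.0, -58.0], [-125.0, 57.0], [-131.0, 2.0]]
```

Request:
{"method": "arm_command", "body": {
  "deltas": [
    [0.015,0,0.013,0],
    [0.028,0,0.025,0],
    [0.03,0,0.027,0],
    [0.03,0,0.027,0],
    [0.03,0,0.027,0]
  ]
}}

```text
time: 17.0
tool_pos: [567.9, -127.0, 157.0]
tcp_rot: [-1.571, -0.0, -2.238]
contact_force: [0.7, -0.1, -1.8]
grip_width: 51.3
```

Request:
{"method": "arm_command", "body": {
  "deltas": [
    [0.03,0,0.026,0],
    [0.023,0,0.02,0],
    [0.013,0,0.011,0],
    [0,0.02,0,0],
    [0,0.03,0,0]
  ]
}}

```text
time: 17.5
tool_pos: [572.8, -213.3, 108.1]
tcp_rot: [-1.566, 0.001, -2.241]
contact_force: [1.1, -0.1, -3.0]
grip_width: 51.6
```

Request:
{"method": "arm_command", "body": {
  "deltas": [
    [0,0.025,0,0],
    [0,0.015,0,0],
    [0,0.007,0,0],
    [0,0.004,0,0],
    [0,0,0,0]
  ]
}}

```text
time: 18.0
tool_pos: [571.9, -212.3, 56.0]
tcp_rot: [-1.57, 0.0, -2.241]
contact_force: [-0.9, 0.4, -2.9]
grip_width: 51.7
```

```bash
python3 - <<'E'
from h import *
place(1,0,(501.5,-212),6.5)
t=cap("top"); print(lids(t))
E
```

```text
at [ 571.9 -212.3   56. ] jaw -38.4 f [-0.9  0.4 -2.9] w 51.7 t 18.0
twist 0.1 shift [  0.4 -94.   -0.1]
twist -0.0 shift [ 0. 97. -0.]
tcp [ 571.5 -212.6]
[[-65.0, -48.0], [-80.0, 2.0], [-113.0, -58.0], [-125.0, 56.0], [-132.0, 0.0]]
```

Request:
{"method": "arm_command", "body": {
  "deltas": [
    [0,0.0015,0,0],
    [0,0.0015,0,0],
    [0,0.0012,0,0],
    [0,0.0005,0,0],
    [0,0,0,0]
  ]
}}

```text
time: 18.55
tool_pos: [572.1, -212.6, 52.4]
tcp_rot: [-1.569, 0.0, -2.242]
contact_force: [-1.0, 1.3, 5.0]
grip_width: 51.6
```

Request:
{"method": "arm_command", "body": {
  "deltas": [
    [0,0,0,0],
    [0,0,0,0],
    [0,0,0,0],
    [0,0,0,0]
  ],
  "claw": 0
}}

```text
time: 18.95
tool_pos: [571.6, -212.5, 50.9]
tcp_rot: [-1.571, -0.0, -2.242]
contact_force: [-0.5, -0.2, 0.5]
grip_width: 78.8
```

Request:
{"method": "arm_command", "body": {
  "deltas": [
    [0,-0.02,0,0],
    [0,-0.04,0,0],
    [0,-0.05,0,0],
    [0,-0.05,0,0],
    [0,-0.02,0,0]
  ]
}}

```text
time: 19.45
tool_pos: [573.2, -213.3, 236.7]
tcp_rot: [-1.562, 0.002, -2.242]
contact_force: [0.8, -0.0, 0.1]
grip_width: 91.8
```

```bash
python3 - <<'E'
from h import *
plan([])
t=cap("top"); print(lids(t)); crate(t); s=cap("side")
a=cv2.resize(t["img"][145:235,130:285],None,fx=3,fy=3,interpolation=cv2.INTER_CUBIC)
b=cv2.resize(s["img"][100:384,130:330],None,fx=1.5,fy=1.5,interpolation=cv2.INTER_CUBIC)
c=np.zeros((b.shape[0],a.shape[1]+b.shape[1],3),np.uint8); c[:a.shape[0],:a.shape[1]]=a; c[:,a.shape[1]:]=b
cv2.imwrite("pics/p6.png",c[:,:,::-1])
E
```

```text
at [ 573.2 -213.3  236.7] jaw -38.5 f [ 0.8 -0.   0.1] w 91.8 t 19.45
[[-65.0, -45.0], [-76.0, 52.0], [-80.0, 2.0], [-113.0, -59.0], [-125.0, 58.0], [-132.0, 1.0]]
crate? 0.77 [ 503.  -211.1] yaw 7.3 sides [250. 245.]
```

View pics/p6.png

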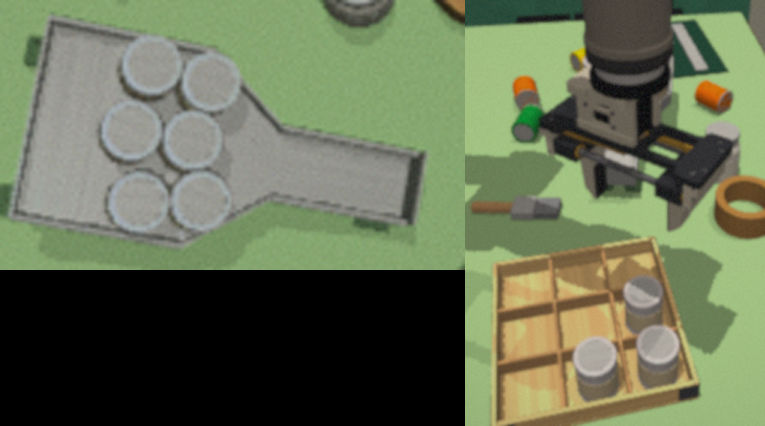

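Both cells are filled and upright. In the slide, three tins arch across the funnel: D (−76,52), C (−80,2) and F (−65,−45). I'll nudge F up the slope so that C runs.

Request:
{"method": "arm_command", "body": {
  "deltas": [
    [0,0,0,-7.35],
    [0,0,0,-7.35],
    [0,0,0,-7.35],
    [0,0,0,-7.35],
    [0,0,0,0]
  ],
  "claw": 255
}}

```text
time: 20.1
tool_pos: [570.8, -212.1, 228.7]
tcp_rot: [-1.575, 0.001, -1.728]
contact_force: [-0.5, -0.6, -0.1]
grip_width: 56.2
```

```bash
cat >> h.py <<'E'
def push(x,y,d,z=40):
    """fingertip path: start 8 mm clear of the rim of the tin at slide (x,y), push by d"""
    p,_=jaw(); x0=x+26+9.5+8+(66-z)*np.tan(np.radians(13)); s=tip([x0,y,z]); e=tip([x0-8-d,y,z])
    plan([((s[0],s[1],p[2]),SL),(s,SL),(e,SL)])
E
python3 - <<'E'
from h import *
push(-65,-50,30)
E
```

```text
at [ 570.8 -212.1  228.7] jaw -9.0 f [-0.5 -0.6 -0.1] w 56.2 t 20.1
twist -0.0 shift [-388.3    0.9 -105. ]
twist -0.0 shift [1.000e-01 1.162e+02 4.000e-01]
twist -0.0 shift [-37.   -8.5  -0. ]
```

Request:
{"method": "arm_command", "body": {
  "deltas": [
    [-0.03,0,-0.008,0],
    [-0.04,0,-0.011,0],
    [-0.04,0,-0.011,0],
    [-0.04,0,-0.011,0],
    [-0.04,0,-0.011,0]
  ]
}}

```text
time: 20.6
tool_pos: [549.2, -15.1, 229.6]
tcp_rot: [-1.573, -0.0, -1.733]
contact_force: [1.0, -0.2, -0.1]
grip_width: 16.4
```

Request:
{"method": "arm_command", "body": {
  "deltas": [
    [-0.04,0,-0.011,0],
    [-0.04,0,-0.011,0],
    [-0.04,0,-0.011,0],
    [-0.04,0,-0.011,0],
    [-0.0383,0,-0.009,0]
  ]
}}

```text
time: 21.1
tool_pos: [528.0, 189.2, 229.7]
tcp_rot: [-1.573, -0.001, -1.733]
contact_force: [0.4, -0.1, 0.4]
grip_width: 0.3
```

Request:
{"method": "arm_command", "body": {
  "deltas": [
    [0,0.03,0,0],
    [0,0.035,0,0],
    [0,0.03,0,0],
    [0,0.021,0,0],
    [0,0,0,0]
  ]
}}

```text
time: 21.6
tool_pos: [526.3, 186.9, 110.9]
tcp_rot: [-1.579, -0.003, -1.732]
contact_force: [-0.0, -0.1, -0.6]
grip_width: 0.8
```

Request:
{"method": "arm_command", "body": {
  "deltas": [
    [-0.006,-0.0014,0,0],
    [-0.006,-0.0014,0,0],
    [-0.005,-0.001,0,0],
    [-0.005,-0.001,0,0],
    [-0.005,-0.001,0,0]
  ]
}}

```text
time: 22.1
tool_pos: [533.5, 214.6, 121.5]
tcp_rot: [-1.57, 0.0, -1.729]
contact_force: [-0.6, -0.4, 0.6]
grip_width: 0.6
```

Request:
{"method": "arm_command", "body": {
  "deltas": [
    [-0.005,-0.001,0,0],
    [-0.005,-0.001,0,0],
    [0,0,0,0],
    [0,0,0,0],
    [0,0,0,0]
  ]
}}

```text
time: 22.6
tool_pos: [534.4, 224.0, 122.6]
tcp_rot: [-1.572, -0.0, -1.729]
contact_force: [-0.8, 0.0, -0.9]
grip_width: 0.1
```

```bash
python3 - <<'E'
from h import *
plan([]); s=cap("side"); t=cap("top"); print(tins(s),tins(t),lids(t))
a=cv2.resize(t["img"][145:235,130:285],None,fx=2.5,fy=2.5,interpolation=cv2.INTER_CUBIC)
b=cv2.resize(s["img"][100:240,180:300],None,fx=2.5,fy=2.5,interpolation=cv2.INTER_CUBIC)
c=np.zeros((b.shape[0],a.shape[1]+b.shape[1],3),np.uint8); c[:a.shape[0],:a.shape[1]]=a; c[:,a.shape[1]:]=b
cv2.imwrite("pics/p7.png",c[:,:,::-1])
E
```

```text
at [534.4 224.  122.6] jaw -9.1 f [-0.8  0.  -0.9] w 0.1 t 22.6
[(0.86, 796, [356.0, 61.0]), (0.41, 1765, [10.0, 23.0])] [(0.95, 371, [379.0, 66.0])] [[100.0, 2.0], [36.0, -4.0]]
```

Request:
{"method": "arm_command", "body": {
  "deltas": [
    [0,-0.03,0,0],
    [0,-0.04,0,0],
    [0,-0.02,0,0],
    [0.03,0,0,0],
    [0.03,0,0,0]
  ],
  "claw": 0
}}

```text
time: 23.3
tool_pos: [526.1, 164.7, 213.9]
tcp_rot: [-1.567, 0.001, -1.727]
contact_force: [-0.1, -0.0, -1.2]
grip_width: 36.1
```

Request:
{"method": "arm_command", "body": {
  "deltas": [
    [0.03,0,0,0],
    [0.03,0,0,0],
    [0.03,0,0,0],
    [0,0,0,0]
  ]
}}

```text
time: 23.7
tool_pos: [511.4, 73.0, 213.2]
tcp_rot: [-1.569, -0.001, -1.732]
contact_force: [0.3, -0.1, -0.0]
grip_width: 68.1
```

```bash
python3 - <<'E'
from h import *
g=pick(); p,_=jaw()
plan([((g[0],g[1],p[2]),SL),(g,SL)]); s=cap("side"); t=cap("top"); print(tins(s),tins(t),lids(t)); crate(t)
a=cv2.resize(t["img"][145:235,130:285],None,fx=2.5,fy=2.5,interpolation=cv2.INTER_CUBIC)
b=cv2.resize(s["img"][100:240,180:300],None,fx=2.5,fy=2.5,interpolation=cv2.INTER_CUBIC)
c=np.zeros((b.shape[0],a.shape[1]+b.shape[1],3),np.uint8); c[:a.shape[0],:a.shape[1]]=a; c[:,a.shape[1]:]=b
cv2.imwrite("pics/p7.png",c[:,:,::-1])
E
```

```text
at [511.4  73.  213.2] jaw -9.3 f [ 0.3 -0.1 -0. ] w 68.1 t 23.7
twist -0.3 shift [-1.2  0.1 48.1]
twist -0.0 shift [-1.000e-01  1.318e+02 -2.000e-01]
[(0.86, 869, [358.0, 60.0]), (0.42, 1488, [194.0, 213.0])] [(0.69, 359, [380.0, 65.0])] [[-43.0, -31.0], [-46.0, 30.0], [-86.0, -59.0]]
crate? 0.59 [ 501.6 -211.8] yaw 6.6 sides [256. 244.]
```

View pics/p7.png

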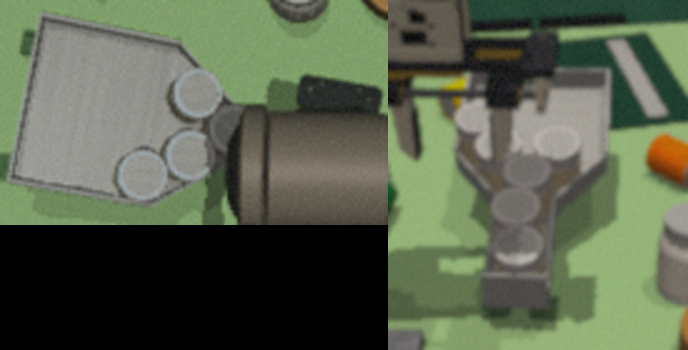

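Three tins are lined up in the lane (crop px (518,245), (515,205), (526,165)) and three are left above. I'll pick the one at the stop.

Request:
{"method": "arm_command", "body": {
  "deltas": [
    [-0.001,0,0.024,0],
    [0,0,0.024,0],
    [0,0.03,0,0],
    [0,0.04,0,0],
    [0,0.035,0,0]
  ]
}}

```text
time: 24.45
tool_pos: [558.9, 70.4, 106.2]
tcp_rot: [-1.571, 0.0, -1.727]
contact_force: [0.5, -0.5, -0.5]
grip_width: 91.8
```

Request:
{"method": "arm_command", "body": {
  "deltas": [
    [0,0.02,0,0],
    [0,0.007,0,0],
    [0,0,0,0],
    [0,0,0,0]
  ]
}}

```text
time: 24.85
tool_pos: [559.7, 69.8, 81.9]
tcp_rot: [-1.569, 0.0, -1.728]
contact_force: [0.5, -0.8, 0.0]
grip_width: 91.8
```

Request:
{"method": "arm_command", "body": {
  "deltas": [
    [0,0,0,0],
    [0,0,0,0],
    [0,0,0,0],
    [0,0,0,0],
    [0,0,0,0]
  ],
  "claw": 255
}}

```text
time: 25.35
tool_pos: [559.1, 69.3, 81.1]
tcp_rot: [-1.57, 0.0, -1.729]
contact_force: [2.2, -0.8, -0.2]
grip_width: 56.2
```

Request:
{"method": "arm_command", "body": {
  "deltas": [
    [0,0,0,0],
    [0.002,-0.008,0,0],
    [0.002,-0.012,0,0],
    [0.004,-0.025,0,0],
    [0.006,-0.03,0,0]
  ]
}}

```text
time: 25.85
tool_pos: [555.5, 54.8, 156.2]
tcp_rot: [-1.574, -0.002, -1.729]
contact_force: [0.5, -0.3, -2.2]
grip_width: 51.3
```

Request:
{"method": "arm_command", "body": {
  "deltas": [
    [0,0,0,7.35],
    [0,0,0,7.35],
    [0,0,0,7.35],
    [0,0,0,7.35],
    [0,0,0,0]
  ]
}}

```text
time: 26.35
tool_pos: [556.5, 55.2, 156.6]
tcp_rot: [-1.57, -0.0, -2.243]
contact_force: [0.0, -0.7, -1.5]
grip_width: 51.3
```

```bash
python3 - <<'E'
from h import *
t=cap("top");crate(t); place(1,1,(501.5,-212),6.5); print(lids(t),tins(t))
E
```

```text
crate? 0.71 [ 500.7 -212. ] yaw 6.5 sides [254. 244.]
at [556.5  55.3 156.3] jaw -38.3 f [ 0.1  0.8 -2.1] w 51.3 t 26.45
twist 0.2 shift [145.1   6.4 123.3]
twist -0.0 shift [-0. 97. -0.]
tcp [ 562.7 -135.1]
[[-33.0, -24.0], [-41.0, 28.0], [-73.0, -56.0]] [(0.96, 392, [379.0, 65.0]), (0.54, 90, [24.0, -3.0])]
```

Request:
{"method": "arm_command", "body": {
  "deltas": [
    [0.015,0,0.013,0],
    [0.028,0,0.024,0],
    [0.028,0,0.024,0],
    [0.028,0,0.024,0],
    [0.028,0,0.024,0]
  ]
}}

```text
time: 27.0
tool_pos: [562.8, -113.1, 156.0]
tcp_rot: [-1.571, -0.0, -2.239]
contact_force: [1.0, -0.5, -1.8]
grip_width: 51.3
```

Request:
{"method": "arm_command", "body": {
  "deltas": [
    [0.018,0,0.014,0],
    [0,0.01,0,0],
    [0,0.025,0,0],
    [0,0.03,0,0],
    [0,0.018,0,0]
  ]
}}

```text
time: 27.5
tool_pos: [561.5, -133.4, 70.5]
tcp_rot: [-1.574, -0.001, -2.24]
contact_force: [0.2, -0.8, -1.9]
grip_width: 51.1
```

Request:
{"method": "arm_command", "body": {
  "deltas": [
    [0,0.01,0,0],
    [0,0.005,0,0],
    [0,0.003,0,0],
    [0,0,0,0],
    [0,0.001,0,0]
  ]
}}

```text
time: 28.0
tool_pos: [563.4, -134.7, 54.7]
tcp_rot: [-1.569, 0.001, -2.242]
contact_force: [-0.2, -0.3, -1.9]
grip_width: 51.7
```

```bash
python3 - <<'E'
from h import *
place(1,1,(501.5,-212),6.5)
E
```

```text
at [ 563.4 -134.7   54.7] jaw -38.4 f [-0.2 -0.3 -1.9] w 51.7 t 28.0
twist 0.1 shift [  0.7 -95.3  -0.1]
twist -0.0 shift [ 0.1 97.  -0.2]
tcp [ 562.7 -135.1]
```

Request:
{"method": "arm_command", "body": {
  "deltas": [
    [0,0.0015,0,0],
    [0,0.0012,0,0],
    [0,0.0008,0,0],
    [0,0,0,0]
  ]
}}

```text
time: 28.4
tool_pos: [563.3, -134.5, 51.6]
tcp_rot: [-1.569, 0.001, -2.242]
contact_force: [-1.1, 1.5, 6.4]
grip_width: 51.6
```

Request:
{"method": "arm_command", "body": {
  "deltas": [
    [0,0,0,0],
    [0,0,0,0],
    [0,0,0,0],
    [0,0,0,0]
  ],
  "claw": 0
}}

```text
time: 28.8
tool_pos: [562.7, -134.6, 50.2]
tcp_rot: [-1.571, -0.0, -2.242]
contact_force: [-0.3, 0.4, 1.0]
grip_width: 78.9
```

Request:
{"method": "arm_command", "body": {
  "deltas": [
    [0,-0.02,0,0],
    [0,-0.04,0,0],
    [0,-0.05,0,0],
    [0,0,0,-7.35],
    [0,0,0,-7.35]
  ]
}}

```text
time: 29.3
tool_pos: [563.6, -134.8, 162.3]
tcp_rot: [-1.567, 0.0, -1.98]
contact_force: [0.8, -0.4, -0.2]
grip_width: 91.7
```

Request:
{"method": "arm_command", "body": {
  "deltas": [
    [0,0,0,-7.35],
    [0,0,0,-7.35],
    [0,0,0,0]
  ]
}}

```text
time: 29.6
tool_pos: [562.7, -134.5, 160.2]
tcp_rot: [-1.571, -0.0, -1.728]
contact_force: [-0.4, 0.2, -0.6]
grip_width: 91.6
```

```bash
python3 - <<'E'
from h import *
t=cap("top");crate(t); print(lids(t),tins(t))
g=pick(); p,_=jaw()
plan([((g[0],g[1],p[2]),SL),(g,SL)])
E
```

```text
crate? 0.98 [ 502.4 -211.8] yaw -18.8 sides [160. 325.]
[[99.0, -3.0], [48.0, 1.0], [-34.0, -25.0], [-41.0, 28.0], [-71.0, -55.0]] []
at [ 562.7 -134.5  160.2] jaw -9.2 f [0.2 1.1 0.5] w 91.9 t 29.75
twist -0.3 shift [-198.2   -0.   -34.9]
twist -0.0 shift [-0.  78.8  0. ]
```

Request:
{"method": "arm_command", "body": {
  "deltas": [
    [-0.02,0,-0.003,0],
    [-0.035,0,-0.006,0],
    [-0.04,0,-0.007,0],
    [-0.04,0,-0.007,0],
    [-0.035,0,-0.007,0]
  ]
}}

```text
time: 30.25
tool_pos: [559.7, 39.9, 160.3]
tcp_rot: [-1.571, 0.0, -1.731]
contact_force: [0.5, 0.5, 0.3]
grip_width: 91.8
```

Request:
{"method": "arm_command", "body": {
  "deltas": [
    [-0.028,0,-0.005,0],
    [0,0.025,0,0],
    [0,0.035,0,0],
    [0,0.018,0,0],
    [0,0.001,0,0]
  ]
}}

```text
time: 30.75
tool_pos: [557.6, 66.6, 78.7]
tcp_rot: [-1.576, -0.001, -1.731]
contact_force: [-0.4, -0.5, -0.4]
grip_width: 91.7
```

Request:
{"method": "arm_command", "body": {
  "deltas": [
    [0,0,0,0],
    [0,0,0,0]
  ]
}}

```text
time: 30.95
tool_pos: [560.3, 66.4, 82.6]
tcp_rot: [-1.568, 0.0, -1.73]
contact_force: [0.0, 0.3, -0.0]
grip_width: 91.9
```

Request:
{"method": "arm_command", "body": {
  "deltas": [
    [0,0,0,0],
    [0,0,0,0],
    [0,0,0,0],
    [0,0,0,0],
    [0,0,0,0]
  ],
  "claw": 255
}}

```text
time: 31.45
tool_pos: [559.3, 66.5, 81.4]
tcp_rot: [-1.571, -0.0, -1.729]
contact_force: [-0.9, 0.6, 0.1]
grip_width: 56.9
```

Request:
{"method": "arm_command", "body": {
  "deltas": [
    [0,0,0,0],
    [0.002,-0.008,0,0],
    [0.002,-0.012,0,0],
    [0.004,-0.025,0,0],
    [0.006,-0.03,0,0]
  ]
}}

```text
time: 31.95
tool_pos: [556.4, 52.3, 156.9]
tcp_rot: [-1.573, -0.001, -1.729]
contact_force: [-0.1, -0.5, -2.3]
grip_width: 51.8
```

Request:
{"method": "arm_command", "body": {
  "deltas": [
    [0,0,0,7.35],
    [0,0,0,7.35],
    [0,0,0,7.35],
    [0,0,0,7.35],
    [0,0,0,0]
  ]
}}

```text
time: 32.45
tool_pos: [557.2, 52.3, 157.2]
tcp_rot: [-1.57, 0.0, -2.243]
contact_force: [0.2, 0.6, -2.5]
grip_width: 51.3
```

```bash
python3 - <<'E'
from h import *
t=cap("top");crate(t); place(0,1,(501.5,-212),6.5); print(lids(t))
E
```

```text
crate? 0.85 [ 502.1 -211.5] yaw 6.5 sides [255. 245.]
crate? 0.72 [596.2 269.5] yaw -8.7 sides [195. 299.]
at [557.2  52.5 156.9] jaw -38.3 f [ 0.5  0.2 -2.8] w 51.5 t 32.55
twist 0.2 shift [198.5   6.9  65.9]
twist -0.0 shift [ 0.  97.  -0.1]
tcp [ 485.2 -143.9]
[[-34.0, -24.0], [-42.0, 27.0], [-73.0, -56.0]]
```

Request:
{"method": "arm_command", "body": {
  "deltas": [
    [0.02,0,0.006,0],
    [0.035,0,0.012,0],
    [0.038,0,0.013,0],
    [0.038,0,0.013,0],
    [0.038,0,0.013,0]
  ]
}}

```text
time: 33.05
tool_pos: [496.1, -116.5, 156.7]
tcp_rot: [-1.57, -0.0, -2.238]
contact_force: [0.1, 0.5, -2.5]
grip_width: 51.4
```

Request:
{"method": "arm_command", "body": {
  "deltas": [
    [0.0295,0,0.009,0],
    [0,0.01,0,0],
    [0,0.025,0,0],
    [0,0.03,0,0],
    [0,0.018,0,0]
  ]
}}

```text
time: 33.55
tool_pos: [484.7, -143.0, 71.5]
tcp_rot: [-1.573, -0.0, -2.239]
contact_force: [-0.0, -0.1, -1.8]
grip_width: 51.6
```

Request:
{"method": "arm_command", "body": {
  "deltas": [
    [0,0.01,0,0],
    [0,0.005,0,0],
    [0,0.003,0,0],
    [0,0,0,0],
    [0,0.001,0,0]
  ]
}}

```text
time: 34.05
tool_pos: [486.0, -144.0, 55.1]
tcp_rot: [-1.569, 0.0, -2.242]
contact_force: [-0.4, -0.8, -2.4]
grip_width: 51.5
```

```bash
python3 - <<'E'
from h import *
place(0,1,(501.5,-212),6.5)
E
```

```text
at [ 486.  -144.    55.1] jaw -38.4 f [-0.4 -0.8 -2.4] w 51.5 t 34.05
twist 0.1 shift [  0.4 -94.9  -0.5]
twist -0.0 shift [ 0.  97.  -0.2]
tcp [ 485.2 -143.9]
```

Request:
{"method": "arm_command", "body": {
  "deltas": [
    [0,0.0015,0,0],
    [0,0.0014,0,0],
    [0,0.001,0,0],
    [0,0,0,0]
  ]
}}

```text
time: 34.45
tool_pos: [486.2, -143.9, 51.7]
tcp_rot: [-1.569, 0.001, -2.242]
contact_force: [-0.7, 1.6, 7.4]
grip_width: 51.4
```

Request:
{"method": "arm_command", "body": {
  "deltas": [
    [0,0,0,0],
    [0,0,0,0],
    [0,0,0,0],
    [0,0,0,0]
  ],
  "claw": 0
}}

```text
time: 34.85
tool_pos: [485.3, -143.8, 50.3]
tcp_rot: [-1.571, -0.0, -2.242]
contact_force: [0.1, -0.2, -0.2]
grip_width: 79.3
```

Request:
{"method": "arm_command", "body": {
  "deltas": [
    [0,-0.02,0,0],
    [0,-0.04,0,0],
    [0,-0.05,0,0],
    [0,0,0,-7.35],
    [0,0,0,-7.35]
  ]
}}

```text
time: 35.35
tool_pos: [486.2, -144.2, 162.2]
tcp_rot: [-1.567, -0.0, -1.98]
contact_force: [-0.4, 0.7, -0.7]
grip_width: 91.6
```

Request:
{"method": "arm_command", "body": {
  "deltas": [
    [0,0,0,-7.35],
    [0,0,0,-7.35],
    [0,0,0,0]
  ]
}}

```text
time: 35.65
tool_pos: [485.3, -143.8, 160.3]
tcp_rot: [-1.571, -0.0, -1.728]
contact_force: [-0.3, -0.2, 0.2]
grip_width: 91.7
```

```bash
python3 - <<'E'
from h import *
t=cap("top");crate(t); print(lids(t))
g=pick(); p,_=jaw()
plan([((g[0],g[1],p[2]),SL),(g,SL)])
E
```

```text
crate? 0.59 [ 501.3 -211.6] yaw 6.6 sides [254. 243.]
crate? 0.58 [619.3 206.6] yaw 0.8 sides [58. 58.]
[[103.0, 3.0], [-33.0, -24.0], [-48.0, 24.0], [-72.0, -57.0]]
at [ 485.3 -143.8  160.3] jaw -9.3 f [0.3 0.4 0.3] w 91.8 t 35.75
twist -0.3 shift [-219.4   -0.    40.1]
twist -0.0 shift [-0.  78.9  0. ]
```

Request:
{"method": "arm_command", "body": {
  "deltas": [
    [-0.02,0,0.004,0],
    [-0.035,0,0.006,0],
    [-0.04,0,0.007,0],
    [-0.04,0,0.007,0],
    [-0.04,0,0.007,0]
  ]
}}

```text
time: 36.25
tool_pos: [543.9, 25.6, 160.4]
tcp_rot: [-1.571, -0.0, -1.732]
contact_force: [1.3, -0.2, 0.7]
grip_width: 91.8
```

Request:
{"method": "arm_command", "body": {
  "deltas": [
    [-0.03,0,0.006,0],
    [-0.0144,0,0.003,0],
    [0,0.025,0,0],
    [0,0.035,0,0],
    [0,0.018,0,0]
  ]
}}

```text
time: 36.75
tool_pos: [558.0, 66.1, 79.9]
tcp_rot: [-1.574, -0.001, -1.731]
contact_force: [-0.7, 0.2, -0.5]
grip_width: 91.8
```

Request:
{"method": "arm_command", "body": {
  "deltas": [
    [0,0.001,0,0],
    [0,0,0,0],
    [0,0,0,0]
  ]
}}

```text
time: 37.05
tool_pos: [560.4, 66.2, 82.7]
tcp_rot: [-1.568, 0.0, -1.73]
contact_force: [0.2, -0.3, 0.4]
grip_width: 91.7
```

Request:
{"method": "arm_command", "body": {
  "deltas": [
    [0,0,0,0],
    [0,0,0,0],
    [0,0,0,0],
    [0,0,0,0],
    [0,0,0,0]
  ],
  "claw": 255
}}

```text
time: 37.55
tool_pos: [559.5, 66.6, 81.5]
tcp_rot: [-1.571, -0.0, -1.729]
contact_force: [1.3, 0.2, -1.0]
grip_width: 56.5
```

Request:
{"method": "arm_command", "body": {
  "deltas": [
    [0,0,0,0],
    [0.002,-0.008,0,0],
    [0.002,-0.012,0,0],
    [0.004,-0.025,0,0],
    [0.006,-0.03,0,0]
  ]
}}

```text
time: 38.05
tool_pos: [556.4, 52.5, 157.0]
tcp_rot: [-1.573, -0.001, -1.729]
contact_force: [0.8, -0.1, -1.5]
grip_width: 51.3
```

Request:
{"method": "arm_command", "body": {
  "deltas": [
    [0,0,0,7.35],
    [0,0,0,7.35],
    [0,0,0,7.35],
    [0,0,0,7.35],
    [0,0,0,0]
  ]
}}

```text
time: 38.55
tool_pos: [557.2, 52.4, 157.2]
tcp_rot: [-1.57, 0.0, -2.243]
contact_force: [-0.8, -0.4, -3.1]
grip_width: 51.6
```

```bash
python3 - <<'E'
from h import *
t=cap("top");crate(t); place(0,0,(501.5,-212),6.5); print(lids(t))
E
```

```text
crate? 0.82 [ 501.7 -211.2] yaw 6.5 sides [256. 244.]
crate? 0.63 [ 570.2 -132.7] yaw -44.5 sides [57. 52.]
at [557.2  52.5 156.9] jaw -38.3 f [-0.4  0.1 -2.3] w 51.6 t 38.65
twist 0.2 shift [253.7   7.  121.1]
twist -0.0 shift [-0. 97. -0.]
tcp [ 494.  -221.4]
[[-33.0, -24.0], [-38.0, 29.0], [-73.0, -56.0]]
```

Request:
{"method": "arm_command", "body": {
  "deltas": [
    [0.02,0,0.009,0],
    [0.036,0,0.017,0],
    [0.036,0,0.017,0],
    [0.036,0,0.017,0],
    [0.036,0,0.017,0]
  ]
}}

```text
time: 39.15
tool_pos: [515.0, -125.0, 156.8]
tcp_rot: [-1.57, -0.0, -2.238]
contact_force: [0.4, -0.0, -2.4]
grip_width: 51.6
```

Request:
{"method": "arm_command", "body": {
  "deltas": [
    [0.036,0,0.017,0],
    [0.0337,0,0.017,0],
    [0.02,0,0.01,0],
    [0,0.01,0,0],
    [0,0.025,0,0]
  ]
}}

```text
time: 39.65
tool_pos: [495.3, -222.5, 122.8]
tcp_rot: [-1.566, 0.001, -2.241]
contact_force: [1.0, 1.1, -2.6]
grip_width: 51.7
```

Request:
{"method": "arm_command", "body": {
  "deltas": [
    [0,0.03,0,0],
    [0,0.018,0,0],
    [0,0.01,0,0],
    [0,0.005,0,0],
    [0,0.003,0,0]
  ]
}}

```text
time: 40.15
tool_pos: [494.6, -221.1, 55.6]
tcp_rot: [-1.57, 0.0, -2.241]
contact_force: [-0.1, 0.0, -1.6]
grip_width: 51.7
```

Request:
{"method": "arm_command", "body": {
  "deltas": [
    [0,0,0,0],
    [0,0.001,0,0]
  ]
}}

```text
time: 40.35
tool_pos: [494.8, -221.5, 55.3]
tcp_rot: [-1.569, 0.0, -2.242]
contact_force: [0.1, -0.1, -2.8]
grip_width: 51.5
```

```bash
python3 - <<'E'
from h import *
place(0,0,(501.5,-212),6.5); t=cap("top");crate(t)
E
```

```text
at [ 494.8 -221.5   55.3] jaw -38.4 f [ 0.1 -0.1 -2.8] w 51.5 t 40.35
twist 0.1 shift [  0.4 -94.7  -0.4]
twist -0.0 shift [ 0.  97.  -0.2]
tcp [ 494.  -221.4]
```

Request:
{"method": "arm_command", "body": {
  "deltas": [
    [0,0.0015,0,0],
    [0,0.0014,0,0],
    [0,0.001,0,0],
    [0,0,0,0]
  ]
}}

```text
time: 40.85
tool_pos: [494.9, -221.3, 51.8]
tcp_rot: [-1.569, 0.0, -2.242]
contact_force: [-1.3, 2.4, 7.1]
grip_width: 51.7
```

Request:
{"method": "arm_command", "body": {
  "deltas": [
    [0,0,0,0],
    [0,0,0,0],
    [0,0,0,0],
    [0,0,0,0]
  ],
  "claw": 0
}}

```text
time: 41.25
tool_pos: [494.2, -221.2, 50.4]
tcp_rot: [-1.571, -0.0, -2.242]
contact_force: [-0.8, -0.2, -0.4]
grip_width: 79.0
```

Request:
{"method": "arm_command", "body": {
  "deltas": [
    [0,-0.02,0,0],
    [0,-0.04,0,0],
    [0,-0.05,0,0],
    [0,-0.04,0,0],
    [0,-0.02,0,0]
  ]
}}

```text
time: 41.75
tool_pos: [495.3, -221.8, 224.5]
tcp_rot: [-1.565, 0.001, -2.242]
contact_force: [-0.1, 0.5, 0.7]
grip_width: 92.0
```

Request:
{"method": "arm_command", "body": {
  "deltas": [
    [0,0,0,-7.35],
    [0,0,0,-7.35],
    [0,0,0,-7.35],
    [0,0,0,-7.35],
    [0,0,0,0]
  ],
  "claw": 255
}}

```text
time: 42.25
tool_pos: [494.1, -221.2, 220.4]
tcp_rot: [-1.571, -0.0, -1.728]
contact_force: [0.7, -0.1, -0.4]
grip_width: 56.3
```

```bash
python3 - <<'E'
from h import *
t=cap("top");crate(t); print(lids(t)); push(-36,44,24); s=cap("side")
a=cv2.resize(t["img"][145:235,130:285],None,fx=2.5,fy=2.5,interpolation=cv2.INTER_CUBIC)
b=cv2.resize(s["img"][100:384,130:330],None,fx=1.5,fy=1.5,interpolation=cv2.INTER_CUBIC)
c=np.zeros((b.shape[0],a.shape[1]+b.shape[1],3),np.uint8); c[:a.shape[0],:a.shape[1]]=a; c[:,a.shape[1]:]=b
cv2.imwrite("pics/p8.png",c[:,:,::-1])
E
```

```text
crate? 0.78 [ 502.9 -211.7] yaw 7.3 sides [251. 244.]
[[-34.0, -22.0], [-73.0, -55.0]]
at [ 494.1 -221.2  220.4] jaw -9.3 f [ 0.7  0.2 -0.4] w 48.3 t 42.35
twist -0.3 shift [-380.9    0.    63.4]
twist -0.0 shift [  0.  114.4   0. ]
twist -0.0 shift [-31.2  -7.2  -0. ]
```

View pics/p8.png

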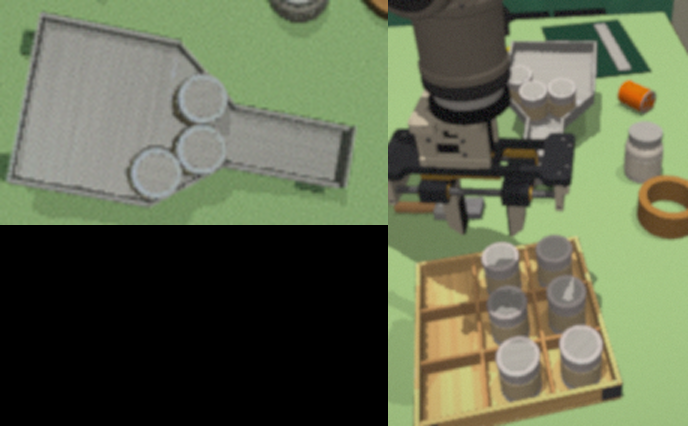

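Six tins stand in the crate and three are left, with a pair wedged in the mouth again (crop px (203,98), (201,148)). I'll nudge the +y one.

Request:
{"method": "arm_command", "body": {
  "deltas": [
    [-0.03,0,0.005,0],
    [-0.04,0,0.0066,0],
    [-0.04,0,0.0066,0],
    [-0.04,0,0.0066,0],
    [-0.04,0,0.0066,0]
  ]
}}

```text
time: 42.9
tool_pos: [555.4, -37.0, 220.6]
tcp_rot: [-1.571, -0.0, -1.732]
contact_force: [0.4, -1.0, -0.1]
grip_width: 4.7
```

Request:
{"method": "arm_command", "body": {
  "deltas": [
    [-0.04,0,0.0066,0],
    [-0.04,0,0.0066,0],
    [-0.04,0,0.0066,0],
    [-0.04,0,0.0066,0],
    [-0.031,0,0.005,0]
  ]
}}

```text
time: 43.4
tool_pos: [616.5, 147.6, 220.3]
tcp_rot: [-1.571, 0.0, -1.73]
contact_force: [0.4, 0.1, 0.4]
grip_width: 0.5
```

Request:
{"method": "arm_command", "body": {
  "deltas": [
    [0,0.03,0,0],
    [0,0.035,0,0],
    [0,0.03,0,0],
    [0,0.019,0,0],
    [0,0,0,0]
  ]
}}

```text
time: 43.9
tool_pos: [614.2, 145.0, 103.1]
tcp_rot: [-1.577, -0.002, -1.731]
contact_force: [-0.8, 0.5, -0.9]
grip_width: 0.3
```

Request:
{"method": "arm_command", "body": {
  "deltas": [
    [-0.006,-0.0014,0,0],
    [-0.005,-0.0012,0,0],
    [-0.004,-0.001,0,0],
    [-0.004,-0.001,0,0],
    [-0.004,-0.001,0,0]
  ]
}}

```text
time: 44.4
tool_pos: [620.1, 168.3, 112.9]
tcp_rot: [-1.57, 0.0, -1.729]
contact_force: [-0.2, -0.6, 0.5]
grip_width: 0.5
```

Request:
{"method": "arm_command", "body": {
  "deltas": [
    [-0.004,-0.001,0,0],
    [-0.004,-0.001,0,0],
    [0,0,0,0],
    [0,0,0,0],
    [0,0,0,0]
  ]
}}

```text
time: 44.9
tool_pos: [621.0, 175.7, 114.0]
tcp_rot: [-1.571, -0.0, -1.729]
contact_force: [0.2, -0.6, 0.1]
grip_width: -0.0
```

```bash
python3 - <<'E'
from h import *
plan([]); s=cap("side"); t=cap("top"); print(tins(s),lids(t))
E
```

```text
at [621.  175.7 114. ] jaw -9.1 f [ 0.2 -0.6  0.1] w -0.0 t 44.9
[(0.91, 824, [356.0, 61.0]), (0.24, 1980, [13.0, 0.0])] [[101.0, 2.0], [48.0, 3.0]]
```

Request:
{"method": "arm_command", "body": {
  "deltas": [
    [0,-0.03,0,0],
    [0,-0.04,0,0],
    [0,-0.02,0,0],
    [0.03,0,-0.012,0],
    [0.035,0,-0.014,0]
  ],
  "claw": 0
}}

```text
time: 45.55
tool_pos: [585.2, 115.9, 204.7]
tcp_rot: [-1.569, 0.001, -1.727]
contact_force: [0.1, -1.0, -0.4]
grip_width: 35.9
```

Request:
{"method": "arm_command", "body": {
  "deltas": [
    [0.02,0,-0.01,0],
    [0.01,0,-0.008,0],
    [0,0,0,0],
    [0,0,0,0]
  ]
}}

```text
time: 45.95
tool_pos: [563.1, 89.1, 204.4]
tcp_rot: [-1.57, 0.0, -1.729]
contact_force: [0.1, 0.2, -0.6]
grip_width: 67.9
```

```bash
python3 - <<'E'
from h import *
g=pick(); p,_=jaw()
plan([((g[0],g[1],p[2]),SL),(g,SL)]); s=cap("side"); t=cap("top"); print(tins(s),lids(t)); crate(t)
E
```

```text
at [563.1  89.1 204.4] jaw -9.1 f [ 0.1  0.2 -0.6] w 67.9 t 45.95
twist -0.1 shift [22.7 -0.  -0.4]
twist -0.0 shift [ 0.00e+00  1.23e+02 -1.00e-01]
[(0.93, 862, [357.0, 61.0])] []
crate? 0.98 [ 502.8 -211.1] yaw 7.2 sides [250. 244.]
crate? 0.52 [603.3 297.9] yaw -9.0 sides [195. 242.]
crate? 0.52 [ 569.9 -133.6] yaw 27.3 sides [66. 51.]
```

Request:
{"method": "arm_command", "body": {
  "deltas": [
    [0.0227,0,0,0],
    [0,0.03,0,0],
    [0,0.04,0,0],
    [0,0.03,0,0],
    [0,0.018,0,0]
  ]
}}

```text
time: 46.65
tool_pos: [558.0, 66.9, 83.3]
tcp_rot: [-1.574, -0.001, -1.728]
contact_force: [0.8, 0.0, 1.3]
grip_width: 91.7
```

Request:
{"method": "arm_command", "body": {
  "deltas": [
    [0,0.005,0,0],
    [0,0,0,0],
    [0,0,0,0]
  ]
}}

```text
time: 46.95
tool_pos: [559.9, 66.7, 82.1]
tcp_rot: [-1.569, 0.0, -1.728]
contact_force: [0.6, 0.4, 0.6]
grip_width: 91.9
```

Request:
{"method": "arm_command", "body": {
  "deltas": [
    [0,0,0,0],
    [0,0,0,0],
    [0,0,0,0],
    [0,0,0,0],
    [0,0,0,0]
  ],
  "claw": 255
}}

```text
time: 47.45
tool_pos: [559.2, 66.5, 81.3]
tcp_rot: [-1.57, -0.0, -1.729]
contact_force: [-0.4, 0.5, -0.2]
grip_width: 56.0
```

Request:
{"method": "arm_command", "body": {
  "deltas": [
    [0,0,0,0],
    [0.002,-0.008,0,0],
    [0.002,-0.012,0,0],
    [0.004,-0.025,0,0],
    [0.006,-0.03,0,0]
  ]
}}

```text
time: 47.95
tool_pos: [556.0, 52.2, 156.7]
tcp_rot: [-1.573, -0.001, -1.729]
contact_force: [1.3, -0.7, -1.9]
grip_width: 51.7
```

Request:
{"method": "arm_command", "body": {
  "deltas": [
    [0,0,0,7.35],
    [0,0,0,7.35],
    [0,0,0,7.35],
    [0,0,0,7.35],
    [0,0,0,0]
  ]
}}

```text
time: 48.45
tool_pos: [556.9, 52.4, 157.0]
tcp_rot: [-1.57, 0.0, -2.243]
contact_force: [0.5, -0.2, -1.6]
grip_width: 51.6
```

```bash
python3 - <<'E'
from h import *
t=cap("top");crate(t); place(-1,1,(501.5,-212),6.5); print(lids(t))
E
```

```text
crate? 0.96 [ 501.4 -211.8] yaw 6.6 sides [255. 247.]
at [556.9  52.5 156.7] jaw -38.3 f [ 0.  -0.3 -2.6] w 51.2 t 48.55
twist 0.2 shift [253.5   6.6  11. ]
twist -0.0 shift [ 0.  97.  -0.1]
tcp [ 407.7 -152.7]
[]
```

Request:
{"method": "arm_command", "body": {
  "deltas": [
    [0.02,0,0.001,0],
    [0.037,0,0.0016,0],
    [0.037,0,0.0016,0],
    [0.037,0,0.0016,0],
    [0.037,0,0.0016,0]
  ]
}}

```text
time: 49.05
tool_pos: [457.3, -84.5, 156.5]
tcp_rot: [-1.57, -0.0, -2.238]
contact_force: [1.1, -0.5, -3.0]
grip_width: 51.5
```

Request:
{"method": "arm_command", "body": {
  "deltas": [
    [0.037,0,0.0016,0],
    [0.03,0,0.0015,0],
    [0.0185,0,0.0005,0],
    [0,0.01,0,0],
    [0,0.025,0,0]
  ]
}}

```text
time: 49.55
tool_pos: [409.3, -153.7, 122.2]
tcp_rot: [-1.565, 0.001, -2.241]
contact_force: [0.4, 0.4, -2.2]
grip_width: 51.3
```

Request:
{"method": "arm_command", "body": {
  "deltas": [
    [0,0.03,0,0],
    [0,0.018,0,0],
    [0,0.01,0,0],
    [0,0.005,0,0],
    [0,0.003,0,0]
  ]
}}

```text
time: 50.05
tool_pos: [408.3, -152.6, 55.1]
tcp_rot: [-1.57, 0.0, -2.241]
contact_force: [0.0, -1.1, -1.6]
grip_width: 51.5
```

Request:
{"method": "arm_command", "body": {
  "deltas": [
    [0,0,0,0],
    [0,0.001,0,0]
  ]
}}

```text
time: 50.25
tool_pos: [408.4, -152.9, 54.8]
tcp_rot: [-1.569, 0.0, -2.242]
contact_force: [0.0, -0.4, -2.2]
grip_width: 51.3
```

```bash
python3 - <<'E'
from h import *
place(-1,1,(501.5,-212),6.5); t=cap("top"); print(lids(t))
E
```

```text
at [ 408.4 -152.9   54.8] jaw -38.4 f [ 0.  -0.4 -2.2] w 51.3 t 50.25
twist 0.1 shift [  0.2 -95.2  -0.5]
twist -0.0 shift [ 0.  97.  -0.2]
tcp [ 407.7 -152.7]
[[100.0, 4.0], [48.0, -3.0]]
```

Both remaining tins are already in the lane, at (100,4) and (48,−3). I'll set this one down and go for the next.

Request:
{"method": "arm_command", "body": {
  "deltas": [
    [0,0.0015,0,0],
    [0,0.0012,0,0],
    [0,0.0008,0,0],
    [0,0,0,0]
  ]
}}

```text
time: 50.7
tool_pos: [408.4, -152.8, 51.5]
tcp_rot: [-1.569, 0.0, -2.242]
contact_force: [-0.9, 1.9, 9.8]
grip_width: 51.2
```

Request:
{"method": "arm_command", "body": {
  "deltas": [
    [0,0,0,0],
    [0,0,0,0],
    [0,0,0,0],
    [0,0,0,0]
  ],
  "claw": 0
}}

```text
time: 51.1
tool_pos: [407.8, -152.7, 50.5]
tcp_rot: [-1.571, -0.0, -2.242]
contact_force: [-0.4, 0.6, 0.2]
grip_width: 78.7
```

Request:
{"method": "arm_command", "body": {
  "deltas": [
    [0,-0.02,0,0],
    [0,-0.04,0,0],
    [0,-0.05,0,0],
    [0,0,0,-7.35],
    [0,0,0,-7.35]
  ]
}}

```text
time: 51.6
tool_pos: [408.6, -153.1, 162.2]
tcp_rot: [-1.567, -0.001, -1.98]
contact_force: [-0.2, 0.2, -0.2]
grip_width: 91.9
```

Request:
{"method": "arm_command", "body": {
  "deltas": [
    [0,0,0,-7.35],
    [0,0,0,-7.35],
    [0,0,0,0]
  ]
}}

```text
time: 51.9
tool_pos: [407.7, -152.6, 160.5]
tcp_rot: [-1.571, 0.0, -1.728]
contact_force: [-0.3, -0.6, 0.2]
grip_width: 91.7
```

```bash
python3 - <<'E'
from h import *
t=cap("top");crate(t); print(lids(t))
g=pick(); p,_=jaw()
plan([((g[0],g[1],p[2]),SL),(g,SL)])
E
```

```text
crate? 0.58 [ 503.5 -211.3] yaw 7.9 sides [253. 248.]
[[100.0, 4.0], [48.0, -3.0]]
at [ 407.8 -152.7  160.5] jaw -9.3 f [0.2 0.2 0.9] w 92.1 t 52.0
twist -0.3 shift [-240.2   -0.   115.4]
twist -0.0 shift [ 0.  79.2  0. ]
```

Request:
{"method": "arm_command", "body": {
  "deltas": [
    [-0.02,0,0.009,0],
    [-0.038,0,0.0182,0],
    [-0.038,0,0.0182,0],
    [-0.038,0,0.0182,0],
    [-0.038,0,0.0182,0]
  ]
}}

```text
time: 52.5
tool_pos: [516.4, 5.8, 160.5]
tcp_rot: [-1.571, -0.0, -1.732]
contact_force: [0.5, 0.0, -0.1]
grip_width: 92.0
```

Request:
{"method": "arm_command", "body": {
  "deltas": [
    [-0.038,0,0.0182,0],
    [-0.0302,0,0.0154,0],
    [0,0.025,0,0],
    [0,0.035,0,0],
    [0,0.018,0,0]
  ]
}}

```text
time: 53.0
tool_pos: [558.2, 66.8, 79.8]
tcp_rot: [-1.575, -0.001, -1.731]
contact_force: [-0.2, -0.2, 0.3]
grip_width: 91.4
```

Request:
{"method": "arm_command", "body": {
  "deltas": [
    [0,0.001,0,0],
    [0,0,0,0],
    [0,0,0,0]
  ]
}}

```text
time: 53.3
tool_pos: [560.5, 66.3, 82.9]
tcp_rot: [-1.568, 0.0, -1.73]
contact_force: [0.1, 0.0, -0.3]
grip_width: 91.6
```

Request:
{"method": "arm_command", "body": {
  "deltas": [
    [0,0,0,0],
    [0,0,0,0],
    [0,0,0,0],
    [0,0,0,0],
    [0,0,0,0]
  ],
  "claw": 255
}}

```text
time: 53.8
tool_pos: [559.7, 66.3, 81.7]
tcp_rot: [-1.57, -0.0, -1.729]
contact_force: [1.0, -0.9, 0.0]
grip_width: 56.3
```

Request:
{"method": "arm_command", "body": {
  "deltas": [
    [0,0,0,0],
    [0.002,-0.008,0,0],
    [0.002,-0.012,0,0],
    [0.004,-0.025,0,0],
    [0.006,-0.03,0,0]
  ]
}}

```text
time: 54.3
tool_pos: [556.6, 52.2, 157.2]
tcp_rot: [-1.573, -0.001, -1.729]
contact_force: [0.8, 0.5, -0.8]
grip_width: 51.4
```

Request:
{"method": "arm_command", "body": {
  "deltas": [
    [0,0,0,7.35],
    [0,0,0,7.35],
    [0,0,0,7.35],
    [0,0,0,7.35],
    [0,0,0,0]
  ]
}}

```text
time: 54.8
tool_pos: [557.4, 52.2, 157.4]
tcp_rot: [-1.57, 0.0, -2.243]
contact_force: [0.9, 0.2, -2.6]
grip_width: 51.3
```

```bash
python3 - <<'E'
from h import *
t=cap("top");crate(t); place(-1,0,(501.5,-212),6.5); print(lids(t))
E
```

```text
crate? 0.59 [ 501.2 -211.2] yaw 6.8 sides [254. 243.]
at [557.4  52.3 157.1] jaw -38.3 f [ 0.2  0.2 -2. ] w 51.4 t 54.9
twist 0.2 shift [308.8   7.2  65.6]
twist -0.0 shift [ 0. 97. -0.]
tcp [ 416.5 -230.2]
[]
```

Request:
{"method": "arm_command", "body": {
  "deltas": [
    [0.02,0,0.004,0],
    [0.038,0,0.0081,0],
    [0.038,0,0.0081,0],
    [0.038,0,0.0081,0],
    [0.038,0,0.0081,0]
  ]
}}

```text
time: 55.4
tool_pos: [478.1, -106.0, 157.0]
tcp_rot: [-1.57, -0.0, -2.238]
contact_force: [1.3, 0.1, -1.7]
grip_width: 51.4
```

Request:
{"method": "arm_command", "body": {
  "deltas": [
    [0.038,0,0.0081,0],
    [0.038,0,0.0081,0],
    [0.036,0,0.008,0],
    [0.0248,0,0.005,0],
    [0,0.01,0,0]
  ]
}}

```text
time: 55.9
tool_pos: [416.3, -233.3, 147.8]
tcp_rot: [-1.567, -0.001, -2.243]
contact_force: [0.1, 0.1, -2.4]
grip_width: 51.5
```

Request:
{"method": "arm_command", "body": {
  "deltas": [
    [0,0.025,0,0],
    [0,0.03,0,0],
    [0,0.018,0,0],
    [0,0.01,0,0],
    [0,0.005,0,0]
  ]
}}

```text
time: 56.4
tool_pos: [416.7, -229.5, 57.9]
tcp_rot: [-1.572, 0.0, -2.24]
contact_force: [-0.1, -0.3, -2.1]
grip_width: 51.5
```

Request:
{"method": "arm_command", "body": {
  "deltas": [
    [0,0.003,0,0],
    [0,0,0,0],
    [0,0.001,0,0]
  ]
}}

```text
time: 56.7
tool_pos: [417.3, -230.4, 55.4]
tcp_rot: [-1.569, -0.0, -2.242]
contact_force: [0.5, -0.5, -2.3]
grip_width: 51.2
```

```bash
python3 - <<'E'
from h import *
place(-1,0,(501.5,-212),6.5); t=cap("top"); print(lids(t))
E
```

```text
at [ 417.3 -230.4   55.4] jaw -38.4 f [ 0.5 -0.5 -2.3] w 51.2 t 56.7
twist 0.1 shift [  0.3 -94.6  -0.5]
twist -0.0 shift [-0.  97.  -0.2]
tcp [ 416.5 -230.2]
[[100.0, -2.0]]
```

Request:
{"method": "arm_command", "body": {
  "deltas": [
    [0,0.0015,0,0],
    [0,0.0014,0,0],
    [0,0.001,0,0],
    [0,0,0,0]
  ]
}}

```text
time: 57.15
tool_pos: [417.4, -230.4, 51.9]
tcp_rot: [-1.569, 0.0, -2.242]
contact_force: [-0.7, 2.4, 10.2]
grip_width: 51.7
```

Request:
{"method": "arm_command", "body": {
  "deltas": [
    [0,0,0,0],
    [0,0,0,0],
    [0,0,0,0],
    [0,0,0,0]
  ],
  "claw": 0
}}

```text
time: 57.55
tool_pos: [416.7, -230.1, 50.6]
tcp_rot: [-1.571, -0.0, -2.242]
contact_force: [-0.3, 0.2, 0.3]
grip_width: 78.8
```

Request:
{"method": "arm_command", "body": {
  "deltas": [
    [0,-0.02,0,0],
    [0,-0.04,0,0],
    [0,-0.05,0,0],
    [0,0,0,-7.35],
    [0,0,0,-7.35]
  ]
}}

```text
time: 58.05
tool_pos: [417.4, -230.6, 162.4]
tcp_rot: [-1.567, -0.001, -1.98]
contact_force: [-0.0, -0.6, -2.1]
grip_width: 91.8
```

Request:
{"method": "arm_command", "body": {
  "deltas": [
    [0,0,0,-7.35],
    [0,0,0,-7.35],
    [0,0,0,0]
  ]
}}

```text
time: 58.35
tool_pos: [416.6, -230.1, 160.6]
tcp_rot: [-1.571, 0.0, -1.728]
contact_force: [-0.4, 0.3, -0.3]
grip_width: 92.1
```

```bash
python3 - <<'E'
from h import *
t=cap("top");crate(t); print(lids(t))
g=pick(); p,_=jaw()
plan([((g[0],g[1],p[2]),SL),(g,SL)])
E
```

```text
crate? 0.68 [ 502.6 -210. ] yaw 7.6 sides [248. 244.]
crate? 0.18 [590.5 227.7] yaw -8.7 sides [194. 387.]
[[100.0, -2.0]]
at [ 416.7 -230.1  160.6] jaw -9.3 f [-0.9  0.7 -0.2] w 91.8 t 58.45
twist -0.3 shift [-315.3   -0.    94.5]
twist -0.0 shift [ 0.  79.2  0. ]
```

Request:
{"method": "arm_command", "body": {
  "deltas": [
    [-0.02,0,0.006,0],
    [-0.038,0,0.0114,0],
    [-0.038,0,0.0114,0],
    [-0.038,0,0.0114,0],
    [-0.038,0,0.0114,0]
  ]
}}

```text
time: 58.95
tool_pos: [495.3, -66.9, 160.7]
tcp_rot: [-1.571, -0.0, -1.732]
contact_force: [1.3, -0.5, 0.7]
grip_width: 91.8
```

Request:
{"method": "arm_command", "body": {
  "deltas": [
    [-0.038,0,0.0114,0],
    [-0.038,0,0.0114,0],
    [-0.038,0,0.0114,0],
    [-0.0293,0,0.0087,0],
    [0,0.025,0,0]
  ]
}}

```text
time: 59.45
tool_pos: [563.0, 69.9, 138.0]
tcp_rot: [-1.563, 0.002, -1.728]
contact_force: [0.6, -0.7, -1.1]
grip_width: 91.7
```

Request:
{"method": "arm_command", "body": {
  "deltas": [
    [0,0.035,0,0],
    [0,0.018,0,0],
    [0,0.001,0,0],
    [0,0,0,0],
    [0,0,0,0]
  ]
}}

```text
time: 59.95
tool_pos: [560.6, 66.3, 83.0]
tcp_rot: [-1.568, 0.0, -1.73]
contact_force: [-0.4, -0.4, 0.1]
grip_width: 91.8
```

Request:
{"method": "arm_command", "body": {
  "deltas": [
    [0,0,0,0],
    [0,0,0,0],
    [0,0,0,0],
    [0,0,0,0],
    [0,0,0,0]
  ],
  "claw": 255
}}

```text
time: 60.45
tool_pos: [559.7, 66.4, 81.8]
tcp_rot: [-1.571, -0.0, -1.729]
contact_force: [-2.2, -0.0, 0.8]
grip_width: 56.5
```

Request:
{"method": "arm_command", "body": {
  "deltas": [
    [0,0,0,0],
    [0.002,-0.008,0,0],
    [0.002,-0.012,0,0],
    [0.004,-0.025,0,0],
    [0.006,-0.03,0,0]
  ]
}}

```text
time: 60.95
tool_pos: [556.7, 52.3, 157.4]
tcp_rot: [-1.573, -0.001, -1.729]
contact_force: [0.8, -0.6, -2.0]
grip_width: 51.2
```

Request:
{"method": "arm_command", "body": {
  "deltas": [
    [0,0,0,7.35],
    [0,0,0,7.35],
    [0,0,0,7.35],
    [0,0,0,7.35],
    [0,0,0,0]
  ]
}}

```text
time: 61.45
tool_pos: [557.5, 52.3, 157.5]
tcp_rot: [-1.57, 0.0, -2.243]
contact_force: [0.0, -0.7, -2.0]
grip_width: 51.4
```

```bash
python3 - <<'E'
from h import *
t=cap("top");crate(t); place(-1,-1,(501.5,-212),6.5); print(lids(t)); s=cap("side")
a=cv2.resize(t["img"][140:300,130:430],None,fx=1.6,fy=1.6,interpolation=cv2.INTER_CUBIC)
b=cv2.resize(s["img"][100:384,130:330],None,fx=1.5,fy=1.5,interpolation=cv2.INTER_CUBIC)
c=np.zeros((b.shape[0],a.shape[1]+b.shape[1],3),np.uint8); c[:a.shape[0],:a.shape[1]]=a; c[:,a.shape[1]:]=b
cv2.imwrite("pics/p9.png",c[:,:,::-1])
E
```

```text
crate? 0.61 [ 501.2 -212.2] yaw 7.2 sides [252. 245.]
at [557.5  52.4 157.2] jaw -38.3 f [ 0.2  0.1 -2.6] w 51.8 t 61.55
twist 0.2 shift [364.1   7.3 120.8]
twist -0.0 shift [ 0.  97.  -0.1]
tcp [ 425.4 -307.7]
[]
```

View pics/p9.png

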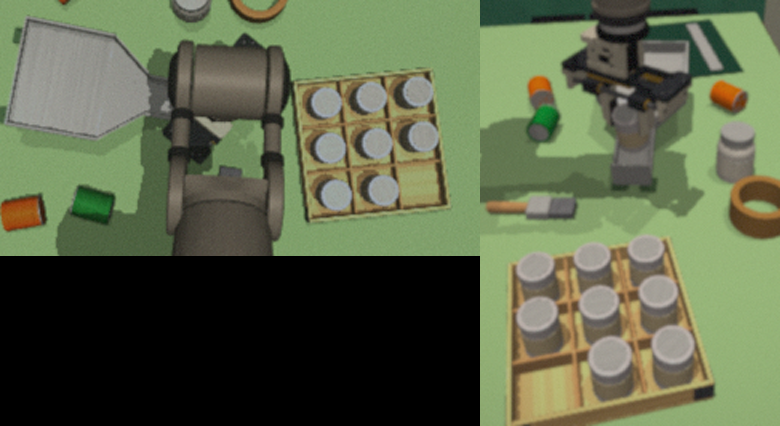

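Eight cells are filled and upright. The last empty one is (−1,−1) (side crop px (545,392)), and the slide is empty. I'll place the last tin.

Request:
{"method": "arm_command", "body": {
  "deltas": [
    [0.02,0,0.007,0],
    [0.038,0,0.0126,0],
    [0.038,0,0.0126,0],
    [0.038,0,0.0126,0],
    [0.038,0,0.0126,0]
  ]
}}

```text
time: 62.1
tool_pos: [494.8, -119.1, 157.0]
tcp_rot: [-1.57, -0.0, -2.239]
contact_force: [0.3, 0.3, -2.3]
grip_width: 51.6
```

Request:
{"method": "arm_command", "body": {
  "deltas": [
    [0.038,0,0.0126,0],
    [0.038,0,0.0126,0],
    [0.038,0,0.0126,0],
    [0.038,0,0.0126,0],
    [0.025,0,0.008,0]
  ]
}}

```text
time: 62.6
tool_pos: [430.0, -295.3, 157.0]
tcp_rot: [-1.57, -0.001, -2.241]
contact_force: [0.2, 1.4, -2.0]
grip_width: 51.5
```

Request:
{"method": "arm_command", "body": {
  "deltas": [
    [0.0151,0,0.005,0],
    [0,0,0,0],
    [0,0,0,0]
  ]
}}

```text
time: 62.9
tool_pos: [425.8, -307.0, 156.6]
tcp_rot: [-1.571, 0.001, -2.241]
contact_force: [-0.9, 0.1, -2.1]
grip_width: 51.3
```

```bash
python3 - <<'E'
from h import *
place(-1,-1,(501.5,-212),6.5); t=cap("top"); crate(t)
E
```

```text
at [ 425.8 -307.   156.6] jaw -38.4 f [-0.9  0.1 -2.1] w 51.3 t 62.9
twist 0.1 shift [0.8 6.6 0.1]
twist -0.0 shift [ 0.1 97.   0.1]
tcp [ 425.4 -307.7]
crate? 0.85 [ 502.  -209.9] yaw 7.3 sides [252. 248.]
```

Request:
{"method": "arm_command", "body": {
  "deltas": [
    [0,0.02,0,0],
    [0,0.03,0,0],
    [0,0.025,0,0],
    [0,0.013,0,0],
    [0,0.007,0,0]
  ]
}}

```text
time: 63.5
tool_pos: [425.7, -306.1, 60.5]
tcp_rot: [-1.573, 0.0, -2.24]
contact_force: [-0.4, 0.1, -3.1]
grip_width: 51.1
```

Request:
{"method": "arm_command", "body": {
  "deltas": [
    [0,0.004,0,0],
    [0,0.002,0,0],
    [0,0.0012,0,0],
    [0,0.001,0,0],
    [0,0,0,0]
  ]
}}

```text
time: 64.0
tool_pos: [425.8, -307.8, 53.9]
tcp_rot: [-1.57, -0.0, -2.242]
contact_force: [-0.1, 0.4, -2.4]
grip_width: 51.6
```

Request:
{"method": "arm_command", "body": {
  "deltas": [
    [0,0.001,0,0],
    [0,0.001,0,0],
    [0,0,0,0]
  ]
}}

```text
time: 64.3
tool_pos: [425.9, -307.9, 52.4]
tcp_rot: [-1.57, -0.0, -2.242]
contact_force: [-0.7, 1.4, 4.8]
grip_width: 51.6
```

Contact (4.8 N up). Release, lift and back away.

Request:
{"method": "arm_command", "body": {
  "deltas": [
    [0,0,0,0],
    [0,0,0,0],
    [0,0,0,0],
    [0,0,0,0]
  ],
  "claw": 0
}}

```text
time: 64.7
tool_pos: [425.6, -307.7, 51.5]
tcp_rot: [-1.571, -0.0, -2.242]
contact_force: [0.6, -0.4, -0.4]
grip_width: 78.8
```

Request:
{"method": "arm_command", "body": {
  "deltas": [
    [0,-0.02,0,0],
    [0,-0.04,0,0],
    [0,-0.05,0,0],
    [0,-0.05,0,0],
    [0,0,0,0]
  ]
}}

```text
time: 65.2
tool_pos: [428.2, -310.0, 218.5]
tcp_rot: [-1.557, -0.001, -2.242]
contact_force: [1.4, -0.2, 0.1]
grip_width: 91.7
```

Request:
{"method": "arm_command", "body": {
  "deltas": [
    [-0.04,0,-0.01,0],
    [-0.04,0,-0.01,0],
    [-0.04,0,-0.01,0],
    [-0.04,0,-0.01,0],
    [-0.04,0,-0.01,0]
  ]
}}

```text
time: 65.7
tool_pos: [511.2, -118.4, 211.1]
tcp_rot: [-1.571, -0.0, -2.242]
contact_force: [0.3, -0.1, -0.8]
grip_width: 91.9
```

```bash
python3 - <<'E'
from h import *
t=cap("top");crate(t); plan([]); print(lids(t)); s=cap("side")
for n in ["tape_roll","paste_jar","paste_brush"]: print(n,find(s,n)[:1],find(t,n)[:1])
a=cv2.resize(t["img"][110:310,130:430],None,fx=1.6,fy=1.6,interpolation=cv2.INTER_CUBIC)
b=cv2.resize(s["img"][100:384,130:330],None,fx=1.5,fy=1.5,interpolation=cv2.INTER_CUBIC)
c=np.zeros((b.shape[0],a.shape[1]+b.shape[1],3),np.uint8); c[:a.shape[0],:a.shape[1]]=a; c[:,a.shape[1]:]=b
cv2.imwrite("pics/p10.png",c[:,:,::-1])
E
```

```text
crate? 0.64 [763.3 -19. ] yaw 0.8 sides [104. 105.]
crate? 0.63 [ 500.9 -211.9] yaw 7.2 sides [251. 244.]
at [ 512.  -115.8  211. ] jaw -38.2 f [ 0.4 -1.  -0.7] w 91.8 t 65.8
[]
tape_roll [] [(0.78, [762.0, -19.0, 51.0], [292.0, 134.0])]
paste_jar [(0.86, [741.0, 75.0, 67.0], [300.0, 202.0])] [(0.55, [740.0, 97.0, 95.0], [250.0, 137.0])]
paste_brush [(0.74, [403.0, 37.0, 20.0], [171.0, 235.0])] [(0.6, [399.0, 36.0, 18.0], [270.0, 266.0])]
```

View pics/p10.png

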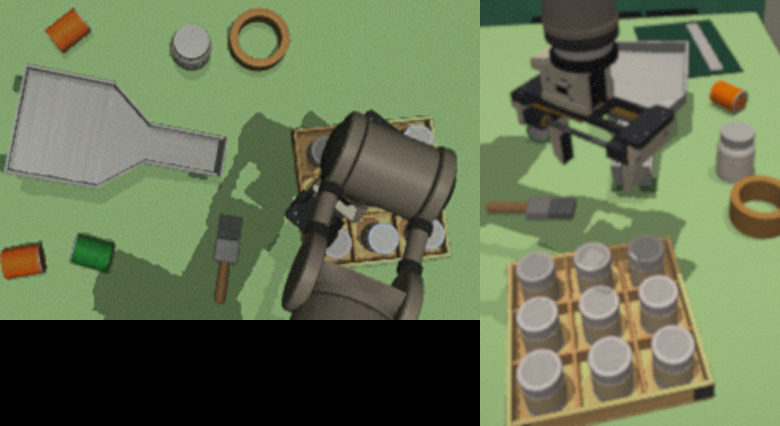

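All nine cells hold one upright tin each, the slide is empty, and the bystanders are in place. Handing in.

```bash
python3 -c "
from h import *
print(job.close_job())"
```

```text
the job is handed in; nothing more can be done
None
```

All eight tins from the slide now stand upright in the crate, one per cell, and the tin that was already packed was left alone. I handed the job in at about 66 s of the 210 s allowed.

- **Freeing the mouth:** I nudged one tin back up the slope three times: the starting pair, a three-tin arch across the funnel, and a second wedged pair.
- **Picking and placing:** Every tin was taken from the lane at the end stop. Each was lowered until it met the cell floor before I let go.
- **Last checks:** The final pictures show nine upright tins in nine cells and an empty slide. The jar and brush read within about 4 mm of their starting positions in both views. The tape roll did so in the top view; the side-view network missed it, but the picture shows it in place.
- **Disagreements:** The crate network's reading wandered by a few mm and degrees when the arm blocked the view, and it twice called something else the crate. I kept the first fitted pose, which matched the pictures, and saw no sign that the crate had been knocked.

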